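# Load the reference tray and hold the reading head over the round tile

## Task

In this grain laboratory, slide the loaded tray all the way home into the slotted aluminium guide, handle outward, with both ceramic tiles still lying in their pockets. Then take the handheld reading head out of its cradle, lift it over the top of the white guard panel, and hold it upright about 10 mm above the round tile, centred on it and with the head's longer side in line with the tray's length. The head must not touch the tiles, tray, guide or panel, the bottle, tip box and tube rack stay where they are, and you finish while still holding the head there, motionless.

Things in the scene. Friction and masses are not known exactly. Their poses are not given: they have to be found in the camera images.
- tray: Loose flat dark grey plastic tray, 130 (its x) x 84 (its y) x 10 mm, about 0.3 kg, flat on the bench, +x end towards the guide's mouth; that end goes in first, sliding on the bench. Origin: centre of the underside, z up. Two round pockets, 46 mm across, 6 mm deep (floor 4 mm above the underside), are centred at x = +37 and x = -13 mm, y = 0.
- tray_handle (a point): Point on the tray's handle, 45 mm above the bench, at x = -50 mm, y = 0 of the tray. The handle is an upright dark grey fin standing on the tray: 26 mm long along the tray's x, 12 mm thick along its y, from 10 to 60 mm above the bench. Pinch it across its thickness from above. Axes as the tray's.
- bay: Slotted aluminium guide fixed to the bench, no floor. Origin at bench level midway between the rails; x points into it, from mouth to back stop. Rails from x = -45 to +45 mm, inner faces at y = +-44.5 mm; lips on them reach in to y = +-38 mm, 13 to 18 mm above the bench, and the tray's edges slide under these. Nothing is taller than 18 mm. Inner face of the back stop: x = +45 mm.
- bay_home (a point): Where the tray's origin lies when the tray is home with its front edge against the back stop: x = -20 mm, y = 0 of the guide, at bench level; axes as the guide's. The tray's fin is then 25 mm outside the rails. Before the rails, flared lead-ins without lips, 13 mm high, reach out to about x = -68 mm of the guide, opening to about y = +-58 mm.
- disc: The round tile: white ceramic disc, 42 mm diameter, 10 mm thick, loose in either one of the tray's two pockets with 4 mm of its height showing above the tray. Origin: centre of its underside.
- disc_top (a point): Centre of the round tile's upper face; 14 mm above the bench while the tray lies flat.
- square: The square tile: white ceramic, 29 by 29 mm, 10 mm thick, loose in the other pocket. Origin: centre of its underside. Not the target.
- head: Handheld reading head standing upright in its cradle, about 0.22 kg, 140 mm tall. Origin: centre of the underside of its foot, z up. A round black nose, 30 mm diameter, from 0 to 60 mm; above it, from 58 to 140 mm, a white grip block of 50 mm (its x) by 36 mm (its y). Pinch the block across y from above, in its upper half.
- head_foot (a point): Centre of the underside of the reading head's nose (the same point as the head's origin): this is what hovers over the tile.
- cradle: Round black cradle fixed to the bench, 64 mm across and 26 mm high, with a round well 36 mm across whose floor is 6 mm above the bench; the head's nose stands loosely in it. Lift the head straight up to take it out. Origin: centre at bench level.
- guard: White upright splash guard panel fixed to the bench between the cradle and the guide: 300 mm long (its x), 8 mm thick (its y), top edge 100 mm above the bench. Small steel feet, 60 mm across y and 8 mm high. Origin: centre of its underside at bench level.
- rack: Bystander: orange tube rack 60 by 130 mm with capped tubes up to 104 mm high, loose. Origin: centre of the underside.
- tipbox: Bystander: pipette tip box, white with a pale yellow lid, 88 by 123 mm, 67 mm high, loose. Origin: centre of the underside.
- bottle: Bystander: closed amber bottle, 56 mm diameter, 120 mm high, loose. Origin: centre of the underside.
Not all that is in view belongs to the job. What is shaped like the square but blue or green is not meant.

How it is judged (in metres and radians):
On the way, in this order (a step that is already met when the one before it is completed fails the run):
1. the tray is home in the guide, the tiles in their pockets (x of tray in the frame of bay above -0.024 m and y of tray in the frame of bay between -0.005 and 0.005 m and angle between the x axis of tray and the x axis of bay, either way round below 0.06 rad and height (world z) of tray below 0.004 m and z of each of disc, square in the frame of tray below 0.007 m), for 0.2 s.
2. the head is carried over the top of the guard panel (height (world z) of head_foot above 0.1 m and x of head_foot in the frame of guard between -0.16 and 0.16 m and y of head_foot in the frame of guard between -0.04 and 0.04 m), for 0.05 s.
At the end, for the whole second after the job is handed in: Tray flat and straight in the guide (0.06 rad, 5 mm), within 4 mm of the stop, tiles in their pockets; head held still by the fingers, foot 3 to 20 mm above the round tile and within 8 mm of its centre, upright within 0.1 rad, its x parallel to the tray's x within 0.17 rad (all of step 1 and horizontal distance between head_foot and disc_top below 0.008 m and z of head_foot in the frame of disc_top between 0.003 and 0.02 m and angle between head's own z axis and vertical below 0.1 rad and angle between the x axis of head and the x axis of tray, either way round below 0.17 rad and linear speed of head below 0.015 m/s and angular speed of head below 0.1 rad/s and contact force between head and the fingers above 1 N); the arm keeps its last pose, push and grip.
It fails at once if the head touches a tile, the tray, the guide or the guard panel (contact force between head and disc above 0.5 N or contact force between head and square above 0.5 N or contact force between head and tray above 0.5 N or contact force between head and bay above 0.5 N or contact force between head and guard above 0.5 N).
It fails at once if a bystander is moved by more than 15 mm or tipped (distance of any of rack, tipbox, bottle from where it was at the start of the episode above 0.015 m or angle between any of rack, tipbox, bottle's own z axis and vertical above 0.3 rad).
It also fails if it takes over 64 s, if anything falls off the work surface, if the arm or the gripper's body presses on something with over 40 N, if the wrist force passes 120 N, or if a joint passes its speed limit or range.

## Robot

A 6-joint arm with a two-finger parallel gripper is mounted at the origin on the work surface. World frame = base frame: x ahead of the robot, y to its left, z up, the work surface at z = 0. Lengths are in mm, angles in rad, forces in N, time in s.
With the tool pointing down it reaches from about 300 to 825 mm from the base axis. Payload 5.4 kg.
Tool frame: the origin (TCP) lies on the centre line of the jaws, within the pads' length; the fingertips stand manip.tips_ahead ahead of it and the grasp point (between the pads) lies 3 mm ahead of it (manip.tips_ahead is the distance from the TCP to the fingertips, in mm); z points along the fingers, x is the direction in which the jaws open and shut, and the axes are right-handed (so a half turn about z gives the same grasp; the last joint's range is limited). The gripper opens to 92 mm and grips with 3 to 60 N. Pads are 20 mm wide; open, the fingers measure 128 mm over their backs; the gripper's body (75 mm by 189 mm) begins 69 mm behind the grasp point.
Start: joints at [0.907, 0.158, 1.597, -0, 1.386, -0.21], TCP at [252.078, 516.781, 236.601] pointing down, gripper open.
Joint ranges: [-2.91, 2.91], [-0.94, 2.29], [0.18, 2.7], [-1.29, 4.43], [0.17, 2.64], [-3, 3]. Speed limits (rad/s): [2.57, 2.57, 3.14, 3.14, 3.14, 3.14].

## Interface

Orientations are given as a 3x3 rotation matrix whose columns are the frame's x, y, z axes.
In Python, from station import manip gives the robot as it stands.
- The arm moves only by the tool jog_arm, never from a script. Its argument "plan" is a list that holds one entry, the list of rows, each a list of 5 numbers: the shift along the tool's x, y, z in cm, then the turn about the tool's z in degrees, then the opening in per cent of the stroke, from 0 (shut) to 100 (fully open). In form: [[[dx, dy, dz, turn, grip], ...]]. A call has 1 to 8 rows; each row is the pose to reach, as a shift and turn from the pose measured when the call began, along the tool's axes at that moment; what a row does not reach only later rows make up. A row lasts 1/10 s, in which the tool goes at most 50 mm and 8.59 degrees, less where a joint would pass 70% of its speed; a pose out of reach is approached as far as the arm can. A call with a gripper value outside its range is refused whole. The fingers move at their own pace and stop on an object; the grip force is fixed at half the most. Time passes only in rows, so rows that repeat a pose let the fingers close. It gives the time, the measured TCP pose, the force and the opening at its end, in the units of the state.
- manip.get_obs(): the state, without advancing time (a new reading comes with each control period).
- manip.get_image(name): name is "scene" or "side" or "wrist"; returns a dict with "frame" (420x560x3 uint8, red, green, blue), "mtx" (3x3 intrinsics, pixels), "cam_to_world" (4x4, takes a point from camera to world coordinates). Camera axes: x right, y up, looking along -z (the intrinsics and any distortion apply to the point x, -y, -z); pixel columns grow to the right and rows downward; lengths in mm; the calibration is good to about 2 mm. The wrist camera is an equidistant fisheye: a pixel r from the principal point sees the ray r / f radians off the axis. A picture is of the moment at which its call begins. There is no depth.
- manip.hand_in(): hands the job in, once; it reports no verdict.
The state is a dict: "clock": time; "joints": joint angles; "dq": joint speeds; "effort": joint torques, N m; "tcp_pos": TCP position; "eef_rot": TCP orientation; "force": force on the tool from outside, world axes, zero at the start; "ft_torque": the same for the moment, N m; "width": opening from 0.0 (shut) to 1.0 (fully open).
Only numpy, scipy, OpenCV 4.12 (cv2) and the standard library are available. Lean on these libraries where they do the work, as an engineer would, in place of code of your own. Each camera call takes 0.05 s, during which the arm holds its last target.

## Working session

There is one attempt and no reset: what is moved stays moved. The work goes in short steps, Python scripts to look and compute and a tool call to move; the robot and the scene stay as the last step left them, time stands still between calls to the robot, and variables do not carry over. Pictures are saved under pics/ and viewed, and the job is handed in when it is done.

Besides the shell and the picture viewer there is one more tool, called after "Call:" as name(argument=value, ...) on one line, values as JSON. jog_arm: Moves the arm, as the interface text tells. Its arguments: {"type":"object","properties":{"plan":{"type":"array"}},"required":["plan"]}

```bash
mkdir -p pics; ls; python3 - <<'E'
from station import manip
import cv2
print(manip.get_obs(), manip.tips_ahead)
for n in("scene","side","wrist"):
    d=manip.get_image(n); cv2.imwrite(f"pics/{n}0.png",d["frame"][:,:,::-1]); print(n,d["mtx"],d["cam_to_world"],d.keys())
E
```

```text
pics
{'clock': 0.0, 'joints': array([ 9.06935038e-01,  1.59028936e-01,  1.59822204e+00, -4.69224336e-06,
        1.38616565e+00, -2.10083804e-01]), 'dq': array([ 0.00235474, -0.00125609, -0.0010455 ,  0.00067526,  0.00060384,
        0.00072474]), 'effort': array([-1.26753181e-03, -3.85556173e+01, -3.22110200e+01,  7.00461748e-02,
        3.77543271e-02, -1.20663744e-04]), 'tcp_pos': array([251.70953769, 516.34062129, 235.63527403]), 'eef_rot': array([[ 4.38362071e-01,  8.98797775e-01, -1.12023164e-03],
       [ 8.98796701e-01, -4.38363341e-01, -1.43943830e-03],
       [-1.78483242e-03, -3.75865346e-04, -9.99998337e-01]]), 'force': array([-0.52492129, -0.14652475,  0.37573859]), 'ft_torque': array([-0.02859156,  0.04728162, -0.06945611]), 'width': 0.9987683074410574} 22.0
scene [[404.07785031   0.         272.79121776]
 [  0.         404.07785031 210.54399459]
 [  0.           0.           1.        ]] [[-4.85737464e-01 -5.79747758e-01  6.54180139e-01  1.18553742e+03]
 [ 8.74082022e-01 -3.27552868e-01  3.58733519e-01  3.43613530e+02]
 [ 6.30362696e-03  7.46057408e-01  6.65851791e-01 
[... 319 characters left out ...]
865e+02]
 [-2.86226209e-01  7.19433052e-01 -6.32843299e-01 -6.30115140e+02]
 [-3.27058042e-03  6.59738830e-01  7.51487844e-01  7.98158468e+02]
 [ 0.00000000e+00  0.00000000e+00  0.00000000e+00  1.00000000e+00]] dict_keys(['frame', 'mtx', 'cam_to_world'])
wrist [[325.1922621    0.         280.76686458]
 [  0.         325.1922621  205.70961308]
 [  0.           0.           1.        ]] [[ 4.38423618e-01 -8.68182875e-01 -2.32471992e-01  1.86927921e+02]
 [ 8.98768325e-01  4.23365958e-01  1.13915600e-01  5.48134402e+02]
 [-4.78844842e-04 -2.58881753e-01  9.65908903e-01  3.81527002e+02]
 [ 0.00000000e+00  0.00000000e+00  0.00000000e+00  1.00000000e+00]] dict_keys(['frame', 'mtx', 'cam_to_world'])
```

View pics/scene0.png

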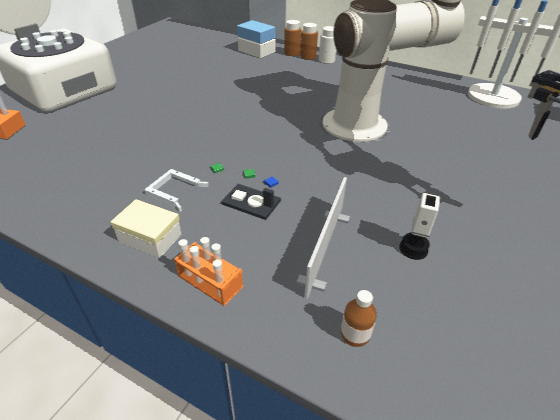

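View pics/side0.png

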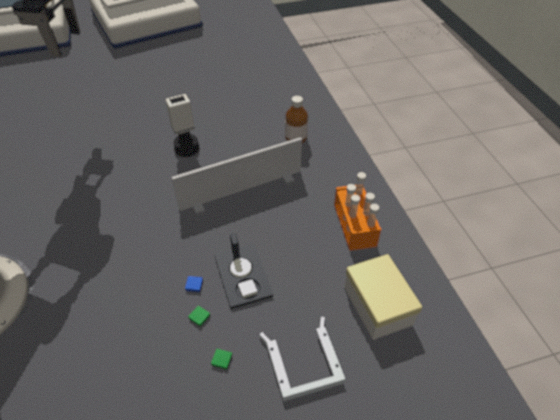

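View pics/wrist0.png

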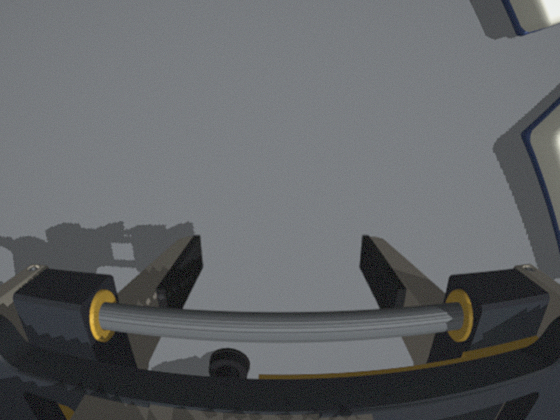

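```bash
cat > h.py <<'E'
import numpy as np, cv2
from station import manip
def ray(d,uv):
    K=d["mtx"];T=d["cam_to_world"]; u,v=uv
    r=np.array([(u-K[0,2])/K[0,0],-(v-K[1,2])/K[1,1],-1.0])
    return T[:3,3],T[:3,:3]@r
def onz(d,uv,z):
    o,r=ray(d,uv); return (o+r*(z-o[2])/r[2])[:2]
def proj(d,p):
    K=d["mtx"];T=d["cam_to_world"]
    c=T[:3,:3].T@(np.array(p,float)-T[:3,3]); return np.array([K[0,2]+K[0,0]*c[0]/-c[2],K[1,2]+K[1,1]*c[1]/c[2]])
def tri(a,ua,b,ub):
    A=[];B=[]
    for d,u in((a,ua),(b,ub)):
        o,r=ray(d,u); r=r/np.linalg.norm(r); P=np.eye(3)-np.outer(r,r); A.append(P);B.append(P@o)
    return np.linalg.lstsq(np.vstack(A),np.hstack(B),rcond=None)[0]
def crop(im,x0,y0,x1,y1,k,fn):
    cv2.imwrite(fn,cv2.resize(im[y0:y1,x0:x1,::-1],None,fx=k,fy=k,interpolation=cv2.INTER_CUBIC))
E
python3 - <<'E'
from h import *
import pickle
s=manip.get_image("scene");d=manip.get_image("side")
pickle.dump((s,d),open("init.pkl","wb"))
crop(s["frame"],140,150,300,250,5,"pics/sA.png")
crop(s["frame"],300,170,460,290,5,"pics/sB.png")
crop(d["frame"],180,220,350,400,3.3,"pics/dA.png")
crop(d["frame"],150,80,320,220,4.2,"pics/dB.png")
E
```

```text
(no output)
```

View pics/sA.png

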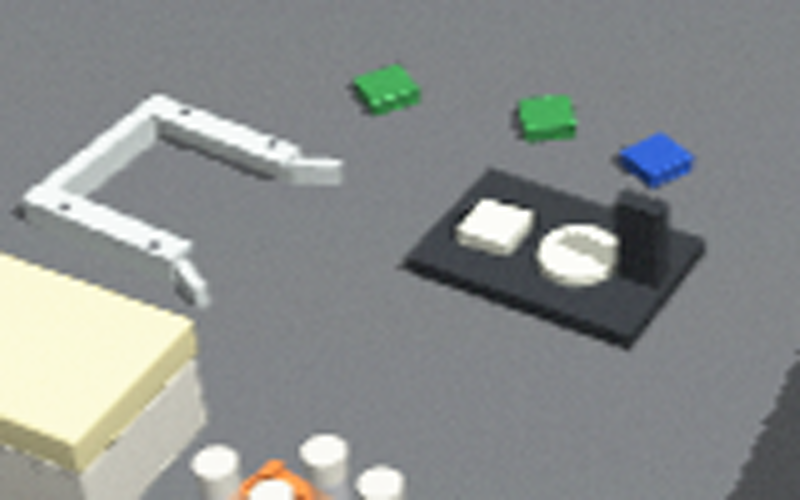

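View pics/sB.png

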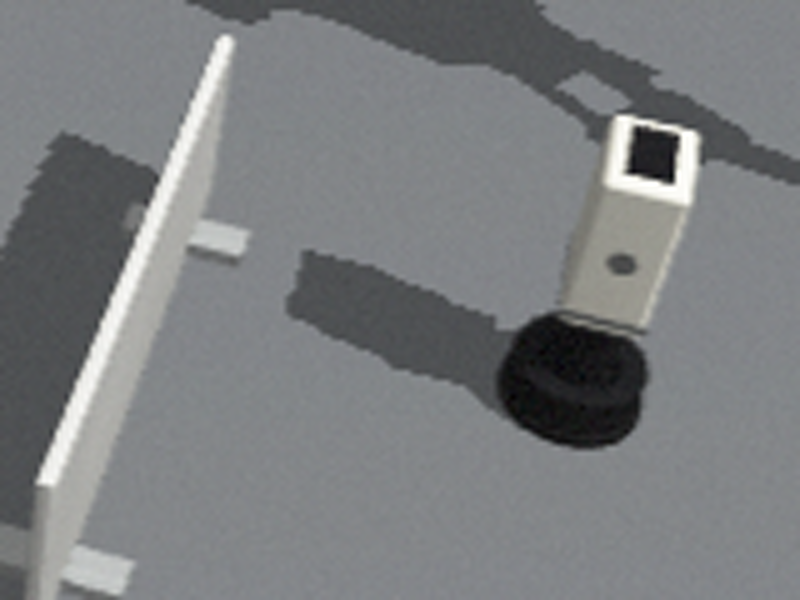

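View pics/dA.png

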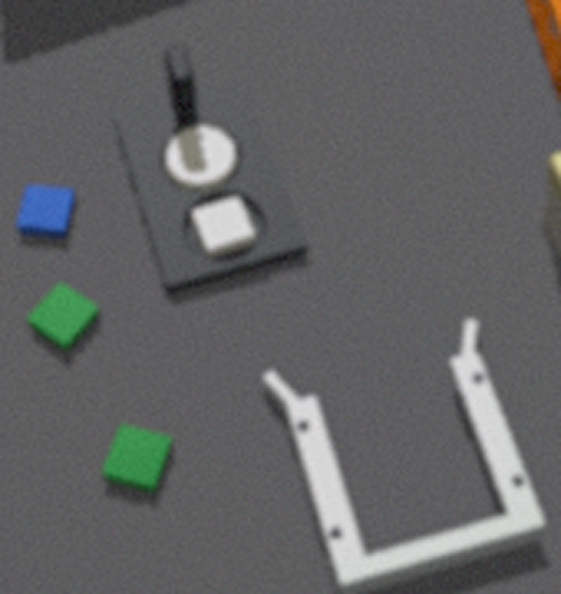

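View pics/dB.png

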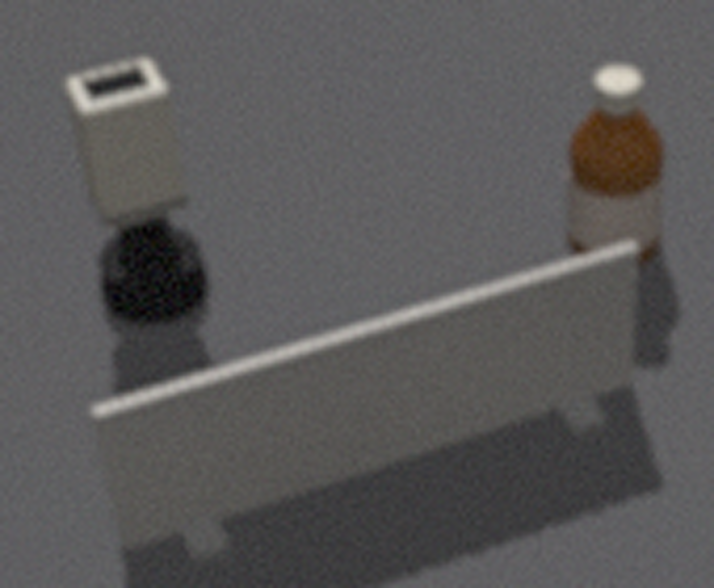

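```bash
python3 - <<'E'
from h import *
import pickle
s,d=pickle.load(open("init.pkl","rb"))
S=lambda x,y:((x+.5)/5-.5+140,(y+.5)/5-.5+150)
SB=lambda x,y:((x+.5)/5-.5+300,(y+.5)/5-.5+170)
D=lambda x,y:((x+.5)/3.3-.5+180,(y+.5)/3.3-.5+220)
DB=lambda x,y:((x+.5)/4.2-.5+150,(y+.5)/4.2-.5+80)
def P(n,a,da,z):print(n,onz(a,da,z).round(1))
for n,p in dict(frontL=(490,170),frontR=(405,263),backR=(630,340),backL=(705,243)).items():P("tray s "+n,s,S(*p),10)
for n,p in dict(frontR=(170,284),frontL=(304,245)).items():P("tray d "+n,d,D(*p),10)
P("disc s",s,S(577,252),14);P("disc d",d,D(201,154),14)
P("sq s",s,S(496,222),14);P("sq d",d,D(222,222),14)
P("fin top s",s,S(641,201),60);P("fin top d",d,D(178,57),60)
# guide outer corners at 18
P("stop corner A s",s,S(157,95),18);P("stop corner B s",s,S(24,192),18)
P("railA mouth outer s",s,S(300,148),18);P("railB mouth s",s,S(190,243),18)
P("A d",d,D(343,577),18);P("B d",d,D(542,518),18)
P("Amouth d",d,D(289,405),18);P("Amouth in d",d,D(316,397),18);P("Bmouth in d",d,D(452,358),18);P("Bmouth out d",d,D(478,350),18)
# head top corners z=146
for p in [(612,118),(698,132),(690,208),(603,192)]:P("head s",s,SB(*p),146)
for p in [(67,77),(148,58),(167,92),(85,115)]:P("head d",d,DB(*p),146)
for p in [(229,37),(45,483)]:P("guard s",s,SB(*p),100)
for p in [(95,410),(636,246)]:P("guard d",d,DB(*p),100)
P("bottle cap d",d,DB(617,80),120)
P("cap s",s,(364.5,297.5),120)
E
```

```text
tray s frontL [ 477.  -153.8]
tray s frontR [ 563.2 -149.7]
tray s backR [557. -21.]
tray s backL [473.9 -23.9]
tray d frontR [ 476.1 -156.8]
tray d frontL [ 555.7 -154. ]
disc s [516.6 -75.3]
disc d [513.6 -77.7]
sq s [ 516.6 -124.3]
sq d [ 513.9 -127.8]
fin top s [514.1 -39. ]
fin top d [512.2 -38.2]
stop corner A s [ 519.7 -345.8]
stop corner B s [ 621.6 -350.2]
railA mouth outer s [ 519.7 -247.4]
railB mouth s [ 611.6 -248.1]
A d [ 520.1 -346.5]
B d [ 624.6 -346.8]
Amouth d [ 519.5 -251.1]
Amouth in d [ 534.4 -250.8]
Bmouth in d [ 611.2 -250. ]
Bmouth out d [ 626.3 -249.6]
head s [457.4 301.2]
head s [449.  334.7]
head s [499.3 342.2]
head s [506.7 309.5]
head d [446.2 333.8]
head d [491.3 338.6]
head d [496.  304.4]
head d [450.7 296.7]
guard s [423.7 122.8]
guard s [718.  164.8]
guard d [422.2 120.3]
guard d [716.2 161.5]
bottle cap d [743.4 279.2]
cap s [750.1 282.4]
```

Call:
jog_arm(plan=[[[-24, 26, 0, 32, 100], [-24, 26, 0, 32, 100], [-24, 26, 0, 32, 100], [-24, 26, 0, 32, 100], [-24, 26, 0, 32, 100], [-24, 26, 0, 32, 100], [-24, 26, 0, 32, 100], [-24, 26, 0, 32, 100]]])

```text
clock: 1.05
tcp_pos: [382.1, 182.6, 236.5]
eef_rot: [[0.852, 0.524, 0.001], [0.524, -0.852, -0.002], [-0.001, 0.002, -1.0]]
force: [-0.8, 0.8, -0.1]
width: 1.0
```

Call:
jog_arm(plan=[[[-6.1, 35.3, 0, 31.6, 100], [-6.1, 35.3, 0, 31.6, 100], [-6.1, 35.3, 0, 31.6, 100], [-6.1, 35.3, 0, 31.6, 100], [-6.1, 35.3, 0, 31.6, 100], [-6.1, 35.3, 0, 31.6, 100], [-6.1, 35.3, 0, 31.6, 100], [-6.1, 35.3, 0, 31.6, 100]]])

```text
clock: 1.85
tcp_pos: [516.1, -153.3, 236.9]
eef_rot: [[1.0, -0.004, 0.001], [-0.004, -1.0, -0.003], [0.001, 0.003, -1.0]]
force: [-0.2, -0.2, -0.3]
width: 0.997
```

```bash
python3 - <<'E'
from h import *
import pickle
w=manip.get_image("wrist");pickle.dump(w,open("w1.pkl","wb"))
cv2.imwrite("pics/w1.png",w["frame"][:,:,::-1]);o=manip.get_obs();print(o["tcp_pos"],o["eef_rot"],o["joints"])
E
```

```text
[ 516.05258664 -152.89889652  236.87171539] [[ 9.99994012e-01 -3.40676026e-03  6.07656078e-04]
 [-3.40507379e-03 -9.99990407e-01 -2.75515428e-03]
 [ 6.17036399e-04  2.75306867e-03 -9.99996020e-01]] [-0.51149505  0.06194185  1.70108262 -0.00214539  1.37669014 -0.50767728]
```

View pics/w1.png

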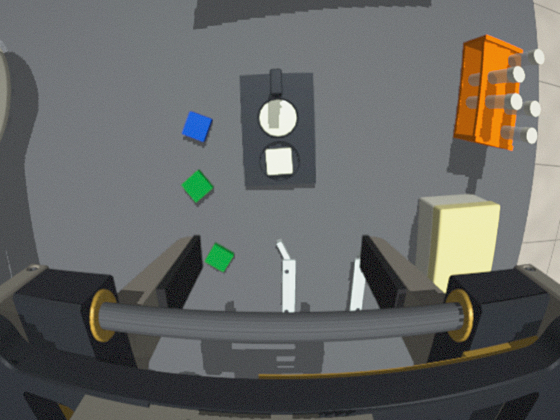

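```bash
cat >> h.py <<'E'
def fray(w,uv):
    K=w["mtx"];T=w["cam_to_world"]; a=np.array([uv[0]-K[0,2],uv[1]-K[1,2]])/K[0,0]
    t=np.linalg.norm(a); q=a/t*np.sin(t) if t>1e-9 else a
    return T[:3,3],T[:3,:3]@np.array([q[0],-q[1],-np.cos(t)])
def fonz(w,uv,z):
    o,r=fray(w,uv); return (o+r*(z-o[2])/r[2])[:2]
def ang(a,b): v=np.subtract(b,a); return np.degrees(np.arctan2(v[1],v[0])).round(2)
E
python3 - <<'E'
from h import *
import pickle
w=pickle.load(open("w1.pkl","rb"))
crop(w["frame"],215,50,345,200,4,"pics/w1a.png")
crop(w["frame"],215,220,415,320,4,"pics/w1b.png")
f=w["frame"].astype(int)
m=((f.min(2)>150)).astype(np.uint8)
n,l,st,c=cv2.connectedComponentsWithStats(m)
for i in range(1,n):
    if st[i,4]>150 and st[i,4]<6000: print(i,st[i],c[i].round(1))
E
```

```text
2 [513  66  12  17 156] [518.6  73.8]
3 [511  93  12  17 159] [516.2 101.1]
4 [ 259  100   38   36 1041] [277.6 117.5]
5 [265 148  28  27 665] [278.8 160.9]
6 [423 195  62  10 406] [452.4 199.1]
7 [ 434  205   66   87 3900] [465.8 241.2]
8 [276 241  20  71 797] [287.6 279.8]
9 [350 259  15  52 514] [357.2 287.5]
```

View pics/w1a.png

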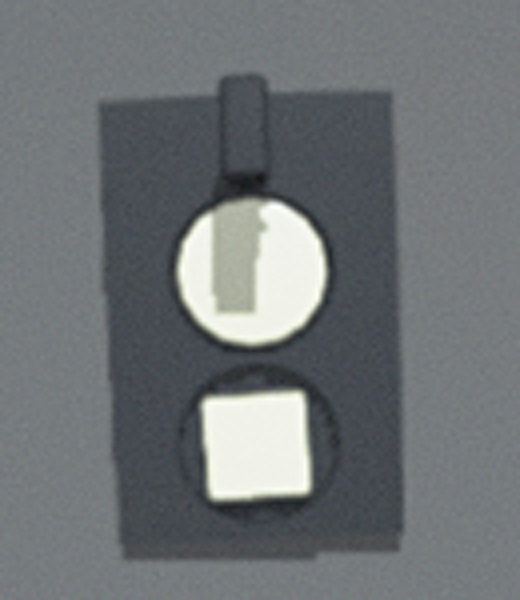

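View pics/w1b.png

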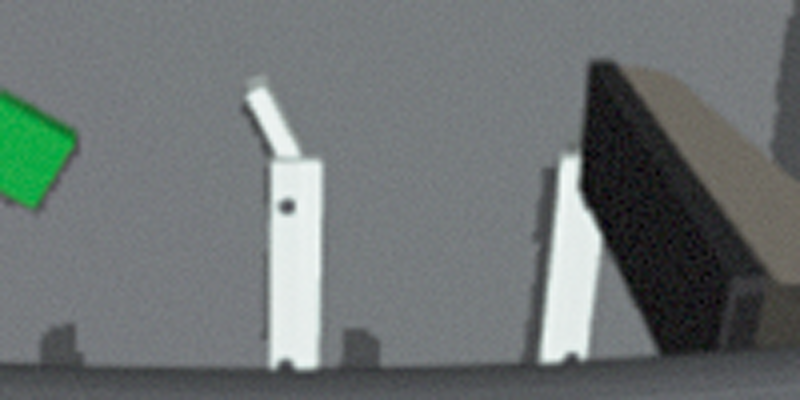

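```bash
python3 - <<'E'
from h import *
import pickle
w=pickle.load(open("w1.pkl","rb"))
A=lambda x,y:((x+.5)/4-.5+215,(y+.5)/4-.5+50)
B=lambda x,y:((x+.5)/4-.5+215,(y+.5)/4-.5+220)
q={k:fonz(w,A(*p),10) for k,p in dict(bl=(100,101),br=(391,92),fr=(402,537),fl=(123,545)).items()}
for k in q:print(k,q[k].round(1))
print(ang(q['bl'],q['fl']),ang(q['br'],q['fr']),ang(q['bl'],q['br']),ang(q['fl'],q['fr']),sum(q.values())/4)
print("disc",fonz(w,A(252,272),14),"sq",fonz(w,A(257,447),14))
for p in [(222,77),(268,77),(267,178),(222,178)]:print("fin",fonz(w,A(*p),60).round(1))
g=[fonz(w,B(*p),18) for p in [(271,160),(270,368),(322,160),(318,368),(558,157),(540,362)]]
for x in g:print(x.round(1))
print(ang(g[0],g[1]),ang(g[2],g[3]),ang(g[4],g[5]))
E
```

```text
bl [470.9 -27.6]
br [553.2 -25.6]
fr [ 557.3 -154.8]
fl [ 475.5 -156.9]
-87.98 -88.18 1.41 1.45 [514.1969885  -91.23463381]
disc [513.75292374 -77.90444558] sq [ 514.93386945 -127.74787078]
fin [507.  -29.4]
fin [518.2 -29.5]
fin [517.9 -54.9]
fin [506.9 -54.8]
[ 518.6 -247.6]
[ 518.2 -324.4]
[ 534.3 -247.7]
[ 534.1 -324.6]
[ 608.3 -248.2]
[ 609.  -324.9]
-90.34 -90.15 -89.46
```

Call:
jog_arm(plan=[[[5.6, 24, 0, 0, 100], [5.6, 24, 0, 0, 100], [5.6, 24, 0, 0, 100], [5.6, 24, 0, 0, 100], [5.6, 24, 0, 0, 100], [5.6, 24, 0, 0, 100], [5.6, 24, 0, 0, 100], [5.6, 24, 0, 0, 100]]])

```text
clock: 2.7
tcp_pos: [571.8, -390.6, 237.9]
eef_rot: [[1.0, -0.001, 0.001], [-0.001, -1.0, -0.002], [0.001, 0.002, -1.0]]
force: [0.1, -0.2, 0.5]
width: 0.999
```

```bash
python3 - <<'E'
from h import *
import pickle
w=manip.get_image("wrist");pickle.dump(w,open("w2.pkl","wb"))
crop(w["frame"],180,60,380,220,4,"pics/w2.png");o=manip.get_obs();print(o["tcp_pos"],o["eef_rot"],o["joints"])
E
```

```text
[ 571.82281091 -390.65421237  238.25194374] [[ 9.99998847e-01 -1.14638470e-03  9.95904629e-04]
 [-1.14397358e-03 -9.99996422e-01 -2.41823771e-03]
 [ 9.98673296e-04  2.41709564e-03 -9.99996580e-01]] [-7.72898991e-01  4.59035279e-01  1.22377147e+00 -1.04265401e-03
  1.45638456e+00 -7.71636022e-01]
```

View pics/w2.png

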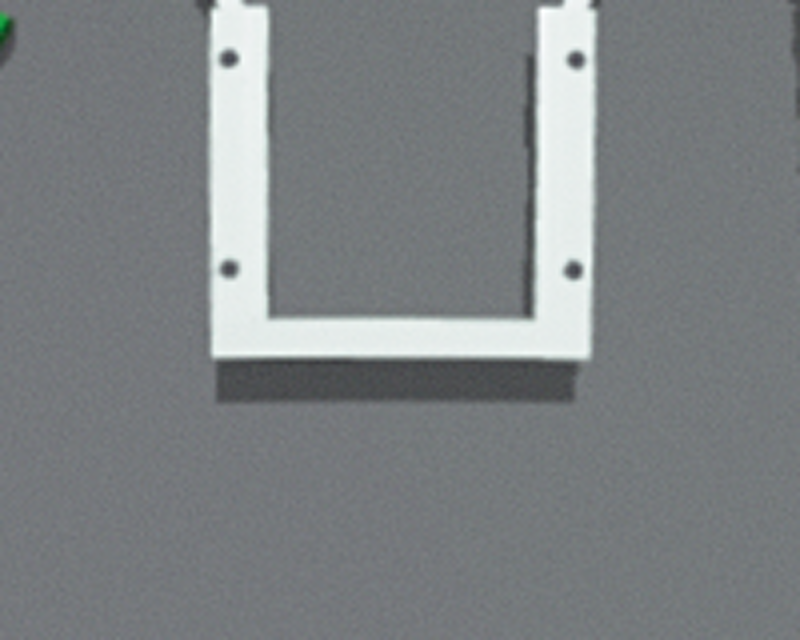

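```bash
python3 - <<'E'
from h import *
import pickle
w=pickle.load(open("w2.pkl","rb"))
A=lambda x,y:((x+.5)/4-.5+180,(y+.5)/4-.5+60)
q={k:fonz(w,A(*p),18) for k,p in dict(LoM=(210,7),LiM=(268,7),RiM=(537,7),RoM=(596,8),Li=(268,319),Ri=(533,319),LoB=(212,357),RoB=(590,358),h1=(229,58),h2=(577,60),h3=(230,269),h4=(573,270)).items()}
for k in q:print(k,q[k].round(1))
for a,b in [('LoM','LoB'),('RoM','RoB'),('LiM','Li'),('RiM','Ri'),('h1','h3'),('h2','h4')]:print(ang(q[a],q[b]))
for a,b in [('Li','Ri'),('LoB','RoB'),('h1','h2'),('h3','h4')]:print(ang(q[a],q[b]))
print((q['LoM']+q['RoM'])/2,(q['LoB']+q['RoB'])/2)
E
```

```text
LoM [ 518.7 -249.7]
LiM [ 535.  -250.4]
RiM [ 609.6 -250.5]
RoM [ 626.1 -250.2]
Li [ 534.4 -339.1]
Ri [ 608.7 -339.2]
LoB [ 518.3 -349.6]
RoB [ 625.1 -350.1]
h1 [ 524.  -264.8]
h2 [ 620.7 -265.5]
h3 [ 523.9 -324.8]
h4 [ 619.9 -325.2]
-90.23
-90.59
-90.36
-90.53
-90.17
-90.8
-0.11
-0.25
-0.43
-0.27
[ 572.39235771 -249.96562694] [ 571.68054374 -349.86094011]
```

Call:
jog_arm(plan=[[[-5.9, -34.9, 0, -1.9, 100], [-5.9, -34.9, 0, -1.9, 100], [-5.9, -34.9, 0, -1.9, 100], [-5.9, -34.9, 0, -1.9, 100], [-5.9, -34.9, 0, -1.9, 100], [-5.9, -34.9, 0, -1.9, 100], [-5.9, -34.9, 0, -1.9, 100], [-5.9, -34.9, 0, -1.9, 100]]])

```text
clock: 3.55
tcp_pos: [511.5, -35.6, 238.0]
eef_rot: [[0.999, 0.039, 0.002], [0.039, -0.999, -0.001], [0.002, 0.001, -1.0]]
force: [-0.8, -0.7, -0.6]
width: 1.003
```

Call:
jog_arm(plan=[[[0, 0, 4, 0, 50], [0, 0, 8, 0, 50], [0, 0, 12, 0, 50], [0, 0, 15, 0, 50], [0, 0, 15, 0, 50], [0, 0, 15, 0, 50]]])

```text
clock: 4.15
tcp_pos: [511.9, -35.6, 88.9]
eef_rot: [[0.999, 0.039, 0.002], [0.039, -0.999, -0.001], [0.002, 0.001, -1.0]]
force: [0.3, -0.4, 0.4]
width: 0.51
```

```bash
python3 - <<'E'
from h import *
w=manip.get_image("wrist");s=manip.get_image("scene");d=manip.get_image("side")
cv2.imwrite("pics/w3.png",w["frame"][:,:,::-1])
crop(s["frame"],180,100,340,240,4,"pics/s3.png");crop(d["frame"],150,180,330,320,4,"pics/d3.png")
o=manip.get_obs();print(o["tcp_pos"],o["eef_rot"])
E
```

```text
[513.51027535 -36.19958233  90.53799711] [[ 0.99921303  0.0391611   0.0063025 ]
 [ 0.03917665 -0.99922951 -0.00236346]
 [ 0.00620509  0.00260851 -0.99997735]]
```

View pics/s3.png

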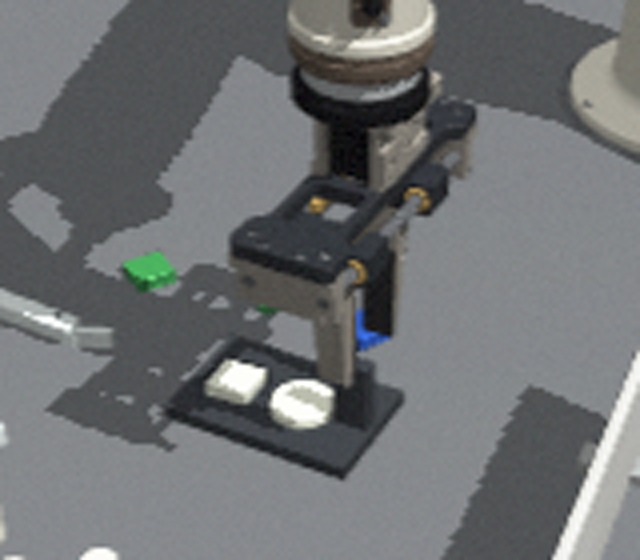

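View pics/d3.png

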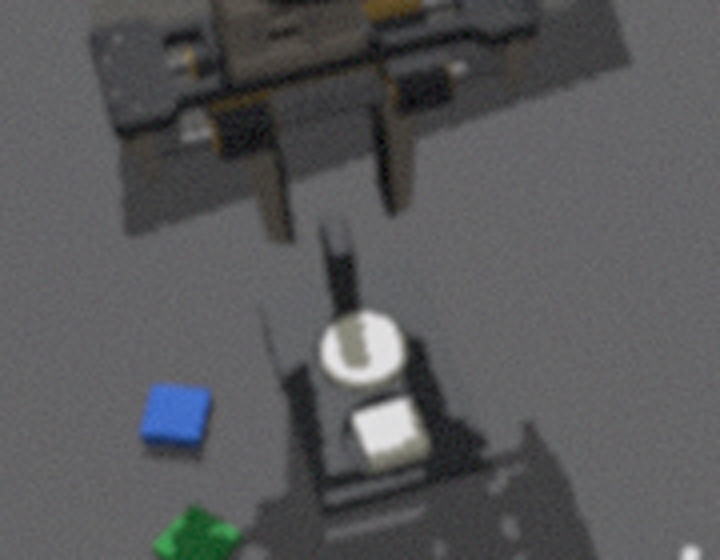

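Call:
jog_arm(plan=[[[0, 0.6, 0, 0.4, 50], [0, 0.6, 2, 0.4, 50], [0, 0.6, 4.1, 0.4, 50], [0, 0.6, 4.1, 0.4, 50], [0, 0.6, 4.1, 0.4, 50]]])

```text
clock: 4.8
tcp_pos: [514.5, -42.7, 50.4]
eef_rot: [[0.999, 0.032, 0.007], [0.032, -0.999, -0.003], [0.007, 0.003, -1.0]]
force: [0.4, 0.6, -0.5]
width: 0.502
```

Call:
jog_arm(plan=[[[0, 0, 0, 0, 0], [0, 0, 0, 0, 0], [0, 0, 0, 0, 0], [0, 0, 0, 0, 0], [0, 0, 0, 0, 0], [0, 0, 0, 0, 0], [0, 0, 0, 0, 0]]])

```text
clock: 5.5
tcp_pos: [514.2, -42.6, 50.7]
eef_rot: [[0.999, 0.032, 0.006], [0.032, -0.999, -0.003], [0.006, 0.003, -1.0]]
force: [-2.5, 0.4, 5.5]
width: 0.127
```

```bash
python3 - <<'E'
from h import *
s=manip.get_image("scene");d=manip.get_image("side")
crop(s["frame"],180,100,340,240,4,"pics/s4.png");crop(d["frame"],150,180,330,320,4,"pics/d4.png")
for i in range(3):
  o=manip.get_obs();print(o["tcp_pos"],np.degrees(np.arctan2(o["eef_rot"][1,0],o["eef_rot"][0,0])),o["width"],o["force"]);manip.get_image("side")
E
```

```text
[514.18668437 -42.63069412  50.6891584 ] 1.839433734160294 0.12838526786065257 [-2.72922048  1.00895316  5.8979792 ]
[514.17724613 -42.60400135  50.66658807] 1.8399532548708497 0.13090807747347707 [-3.24727138  0.60244484  6.41827461]
[514.21546227 -42.62754429  50.72155072] 1.8384779777605165 0.1301943265316363 [-3.78521613  0.32319252  6.24298486]
```

View pics/s4.png

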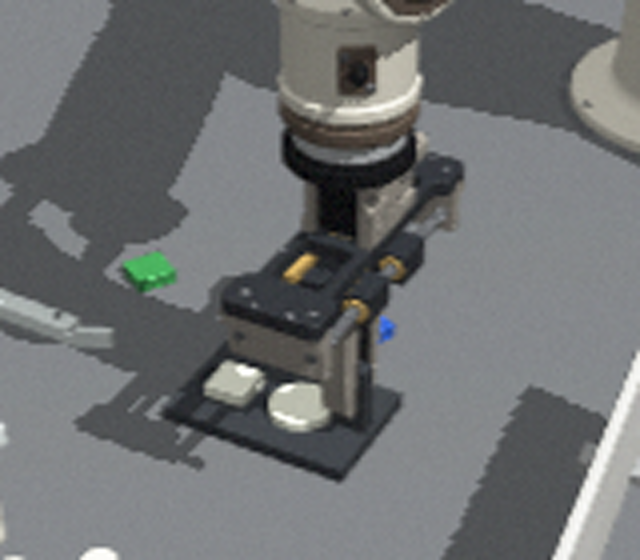

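View pics/d4.png

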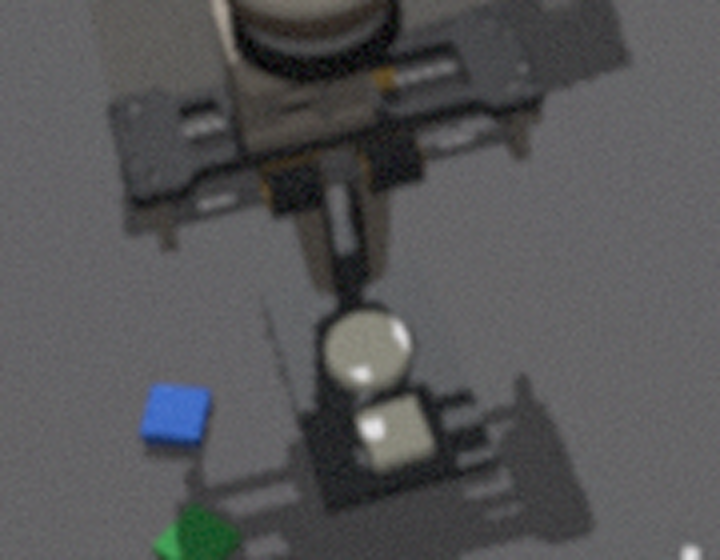

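Call:
jog_arm(plan=[[[0.5, 0.5, 0, 0.2, 0], [1.3, 1.3, 0, 0.5, 0], [2.2, 2.3, 0, 0.9, 0], [3.2, 3.3, 0, 1.3, 0], [4.2, 4.4, 0, 1.7, 0], [5.1, 5.3, 0, 2.0, 0], [5.6, 5.9, 0, 2.1, 0], [5.6, 5.9, 0, 2.1, 0]]])

```text
clock: 6.55
tcp_pos: [573.1, -101.1, 50.9]
eef_rot: [[1.0, -0.005, 0.007], [-0.005, -1.0, -0.004], [0.007, 0.003, -1.0]]
force: [1.3, -0.7, -0.7]
width: 0.129
```

```bash
python3 - <<'E'
from h import *
import pickle
s=manip.get_image("scene");d=manip.get_image("side");w=manip.get_image("wrist")
pickle.dump((s,d,w),open("p5.pkl","wb"))
crop(s["frame"],130,150,330,270,4,"pics/s5.png");crop(d["frame"],180,220,350,400,3.3,"pics/d5.png")
cv2.imwrite("pics/w5.png",w["frame"][:,:,::-1])
for i in range(2):
  o=manip.get_obs();print(o["tcp_pos"],np.degrees(np.arctan2(o["eef_rot"][1,0],o["eef_rot"][0,0])),o["width"],o["force"]);manip.get_image("side")
E
```

```text
[571.99469814 -99.84868628  50.92303659] -0.24686510478405319 0.12580136581997148 [-0.54227527 -0.49458697 -2.14903492]
[571.79318968 -99.63086971  50.89898552] -0.24077496485964991 0.12857433205358995 [ 0.32191518 -0.63016559 -2.60811504]
```

View pics/s5.png

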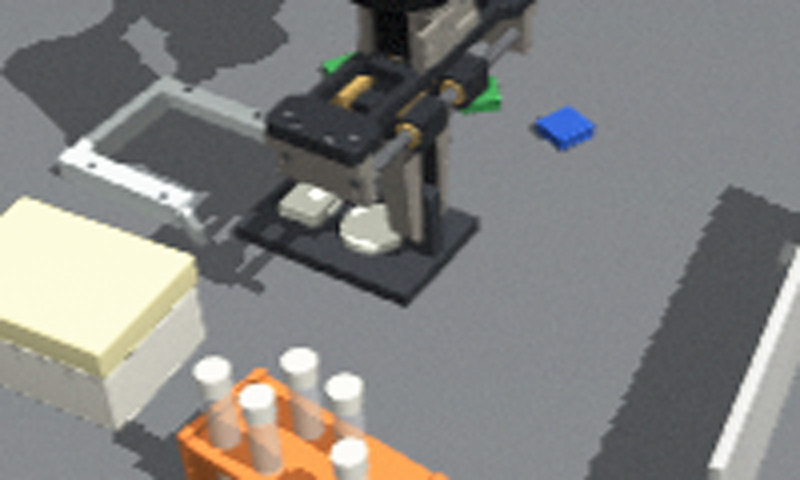

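View pics/d5.png

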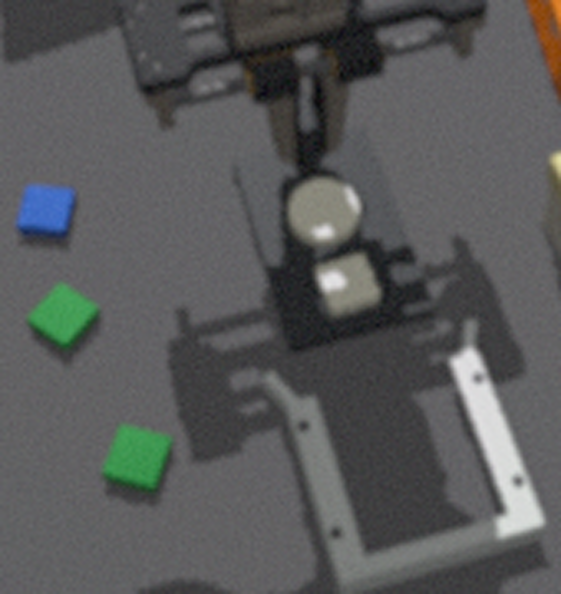

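View pics/w5.png

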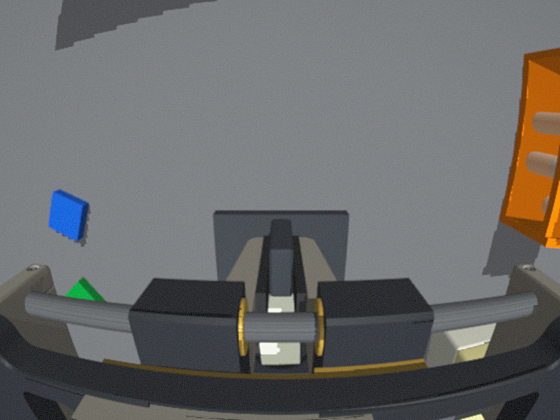

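```bash
python3 - <<'E'
from h import *
import pickle
s,d,w=pickle.load(open("p5.pkl","rb"))
for z,r in((10,211),):
  a=fonz(w,(214,r),z);b=fonz(w,(348,r),z);print(a,b,(a+b)/2,ang(a,b))
crop(w["frame"],200,195,360,285,5,"pics/w5a.png")
D=lambda x,y:((x+.5)/3.3-.5+180,(y+.5)/3.3-.5+220)
for p in [(296,346),(436,308),(323,209)]:print(onz(d,D(*p),10 if p[0]!=323 else 14))
E
```

```text
[532.83234508 -80.73709535] [613.95256261 -81.27280198] [573.39245384 -81.00494866] -0.38
[ 533.57816031 -214.6398778 ]
[ 614.85777555 -214.50538425]
[ 572.41359656 -136.14638181]
```

View pics/w5a.png

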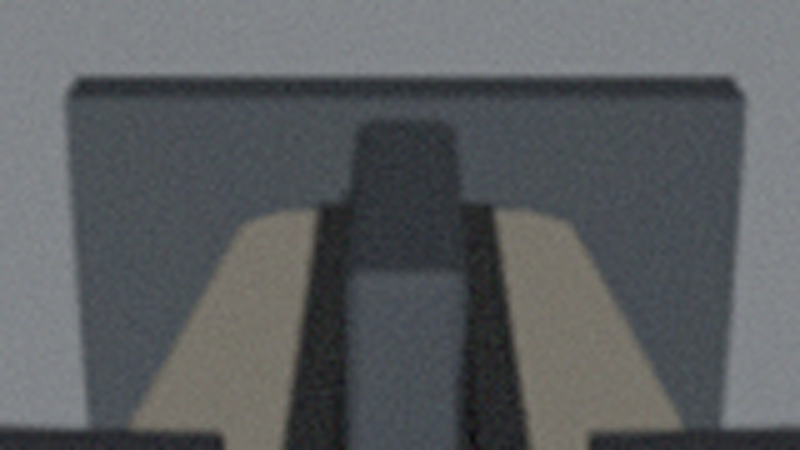

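Call:
jog_arm(plan=[[[0, 0.7, 0, 0, 0], [0, 1.6, 0, 0, 0], [0, 2.6, 0, 0, 0], [0, 3.6, 0, 0, 0], [0, 4.6, 0, 0, 0], [0, 5.4, 0, 0, 0], [0, 6, 0, 0, 0], [0, 6, 0, 0, 0]]])

```text
clock: 7.6
tcp_pos: [571.3, -160.5, 50.9]
eef_rot: [[1.0, -0.005, 0.006], [-0.005, -1.0, -0.003], [0.006, 0.003, -1.0]]
force: [0.6, 0.2, -3.2]
width: 0.127
```

```bash
python3 - <<'E'
from h import *
import pickle
s=manip.get_image("scene");d=manip.get_image("side")
crop(s["frame"],130,150,330,270,4,"pics/s6.png");crop(d["frame"],180,220,350,400,3.3,"pics/d6.png")
for i in range(2):
  o=manip.get_obs();print(o["tcp_pos"],np.degrees(np.arctan2(o["eef_rot"][1,0],o["eef_rot"][0,0])),o["width"],o["force"]);manip.get_image("side")
E
```

```text
[ 571.35184777 -159.66481628   50.95528408] -0.2424625355621715 0.12883707008620954 [-0.36437711 -0.33398375 -2.22138179]
[ 571.35517619 -159.37426391   50.95601647] -0.22021274336453817 0.1275465177551753 [ 0.05782232 -0.08204502 -3.16122593]
```

View pics/d6.png

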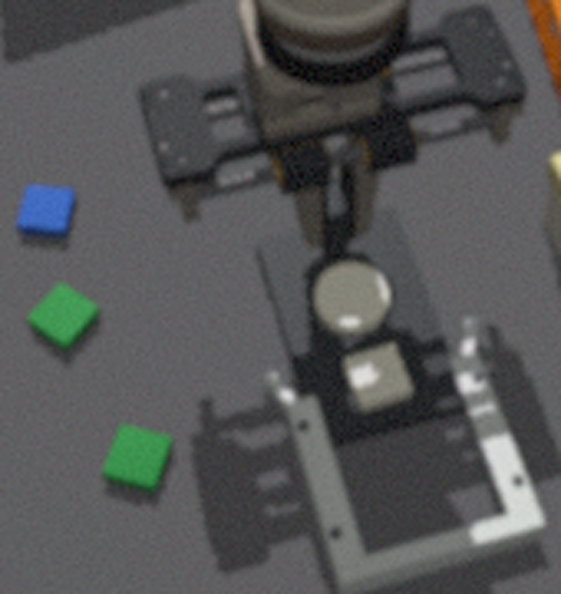

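View pics/s6.png

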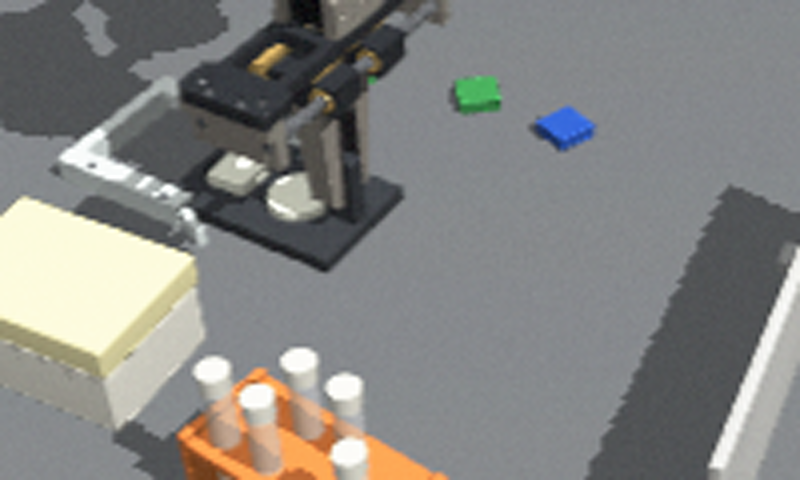

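Call:
jog_arm(plan=[[[0, 0.7, 0, 0, 0], [0, 1.6, 0, 0, 0], [0, 2.6, 0, 0, 0], [0, 3.6, 0, 0, 0], [0, 4.6, 0, 0, 0], [0, 5.4, 0, 0, 0], [0, 5.9, 0, 0, 0], [0, 5.9, 0, 0, 0]]])

```text
clock: 8.6
tcp_pos: [571.1, -219.1, 51.1]
eef_rot: [[1.0, -0.005, 0.005], [-0.005, -1.0, -0.003], [0.006, 0.003, -1.0]]
force: [0.0, -0.1, -3.3]
width: 0.126
```

Call:
jog_arm(plan=[[[0, 0.2, 0, 0, 0], [0, 0.4, 0, 0, 0], [0, 0.6, 0, 0, 0], [0, 0.8, 0, 0, 0], [0, 0.8, 0, 0, 0], [0, 0.8, 0, 0, 0]]])

```text
clock: 9.2
tcp_pos: [571.1, -225.9, 51.1]
eef_rot: [[1.0, -0.004, 0.005], [-0.004, -1.0, -0.001], [0.005, 0.001, -1.0]]
force: [0.1, 5.9, -0.5]
width: 0.126
```

```bash
python3 - <<'E'
from h import *
import pickle
s=manip.get_image("scene");d=manip.get_image("side")
crop(s["frame"],130,150,330,270,4,"pics/s7.png");crop(d["frame"],180,220,350,400,3.3,"pics/d7.png")
for i in range(2):
  o=manip.get_obs();print(o["tcp_pos"],np.degrees(np.arctan2(o["eef_rot"][1,0],o["eef_rot"][0,0])),o["width"],o["force"]);manip.get_image("side")
E
```

```text
[ 571.05202946 -225.92611313   51.10293937] -0.2526946015337082 0.12327538291251652 [-1.27605875  5.00361911 -0.76788556]
[ 571.03292641 -225.90144601   51.07667367] -0.2521436354723352 0.12554144209449955 [ 0.65158083  5.9861894  -0.12225268]
```

View pics/d7.png

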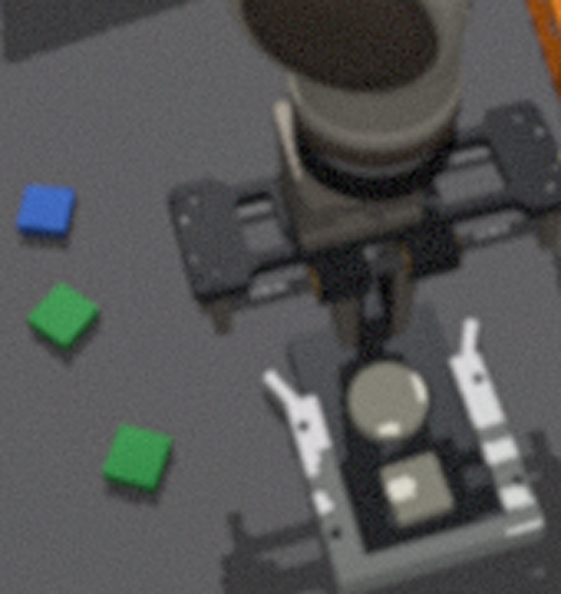

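View pics/s7.png

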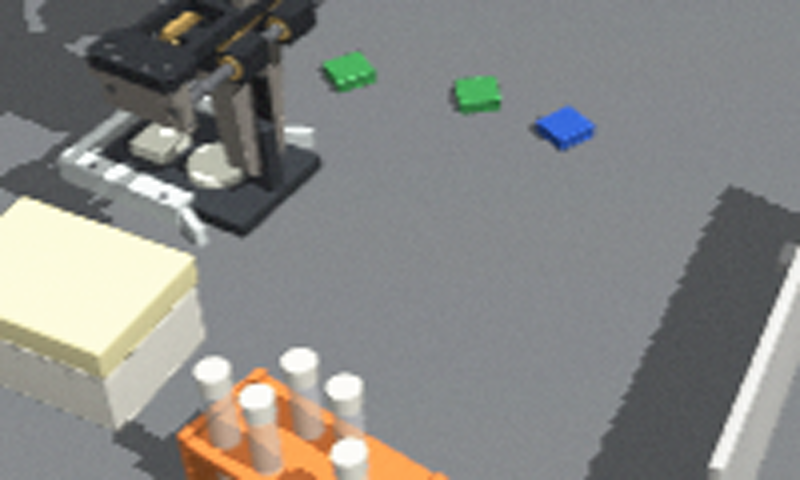

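Call:
jog_arm(plan=[[[0, 0.2, 0, 0, 0], [0, 0.4, 0, 0, 0], [0, 0.4, 0, 0, 0], [0, 0.4, 0, 0, 0]]])

```text
clock: 9.8
tcp_pos: [571.2, -226.5, 51.4]
eef_rot: [[1.0, -0.004, 0.004], [-0.004, -1.0, 0.005], [0.004, -0.005, -1.0]]
force: [0.1, 13.6, 4.7]
width: 0.126
```

Call:
jog_arm(plan=[[[0, -0.1, 0, 0, 0], [0, -0.1, 0, 0, 30], [0, -0.1, 0, 0, 50], [0, -0.1, 0, 0, 50], [0, -0.1, 0, 0, 50], [0, -0.1, 0, 0, 50]]])

```text
clock: 10.4
tcp_pos: [571.2, -225.8, 51.5]
eef_rot: [[1.0, -0.004, 0.004], [-0.004, -1.0, 0.005], [0.004, -0.005, -1.0]]
force: [-0.6, 0.2, 0.6]
width: 0.5
```

Call:
jog_arm(plan=[[[0, 0, -3, 0, 50], [0, 0, -7, 0, 50], [0, 0, -11, 0, 50], [0, 0, -15, 0, 50], [0, 0, -19, 0, 50], [0, 0, -19, 0, 50]]])

```text
clock: 11.0
tcp_pos: [573.3, -228.6, 249.2]
eef_rot: [[1.0, -0.004, 0.015], [-0.004, -1.0, -0.002], [0.015, 0.002, -1.0]]
force: [1.1, 0.8, 1.4]
width: 0.499
```

```bash
python3 - <<'E'
from h import *
import pickle
s=manip.get_image("scene");d=manip.get_image("side");w=manip.get_image("wrist")
pickle.dump((s,d,w),open("p8.pkl","wb"))
crop(s["frame"],130,150,330,270,4,"pics/s8.png");crop(d["frame"],180,220,350,400,3.3,"pics/d8.png")
cv2.imwrite("pics/w8.png",w["frame"][:,:,::-1])
o=manip.get_obs();print(o["tcp_pos"],np.degrees(np.arctan2(o["eef_rot"][1,0],o["eef_rot"][0,0])),o["width"],o["force"])
E
```

```text
[ 569.98045835 -226.54860375  240.62813447] -0.2534142154364008 0.49839501478433795 [-0.46224039  0.4594199  -1.79744237]
```

View pics/d8.png

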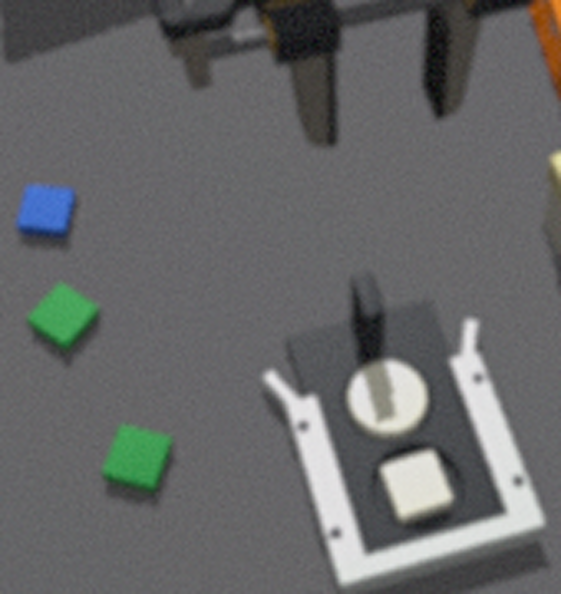

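View pics/w8.png

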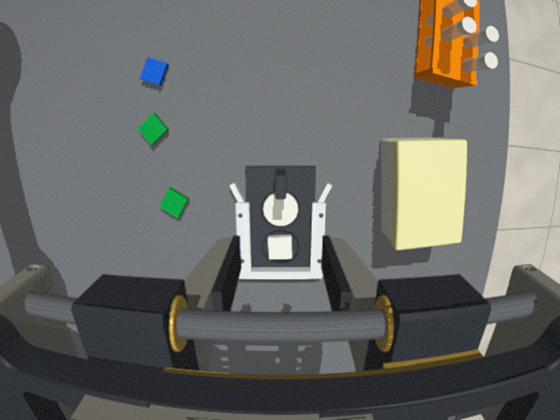

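```bash
python3 - <<'E'
from h import *
import pickle
for k in range(2):manip.get_image("side")
w=manip.get_image("wrist");d=manip.get_image("side");s=manip.get_image("scene");o=manip.get_obs();print(o["tcp_pos"])
def disc(im,seed,f):
    g=im["frame"].astype(int).min(2); m=(g>120).astype(np.uint8)
    n,l,st,c=cv2.connectedComponentsWithStats(m)
    i=min((j for j in range(1,n) if 60<st[j,4]<4000),key=lambda j:np.hypot(*(c[j]-seed)))
    cs,_=cv2.findContours((l==i).astype(np.uint8),cv2.RETR_EXTERNAL,cv2.CHAIN_APPROX_NONE)
    h=cv2.convexHull(cs[0]); M=cv2.moments(h); e=(M['m10']/M['m00'],M['m01']/M['m00']); print(st[i],c[i],e); return f(im,e,14)
print("disc w",disc(w,(280,209),fonz));print("disc d",disc(d,(297,340),onz));print("disc s",disc(s,(185,190),onz))
print("sq w",disc(w,(280,246),fonz),"sq d",disc(d,(306,367),onz))
crop(w["frame"],220,155,345,290,4.4,"pics/w9.png");crop(s["frame"],130,150,330,270,4,"pics/s9.png")
pickle.dump(w,open("w9.pkl","wb"))
E
```

```text
[ 569.7403149  -226.28310266  239.80396158]
[265 195  36  34 887] [282.49154453 211.92897407] (282.483063063063, 211.05891891891892)
disc w [ 572.21927383 -257.82769172]
[285 329  25  23 434] [297.00691244 340.07834101] (296.9758162031439, 340.00927045546143)
disc d [ 571.2742859  -259.85587297]
[177 186  14  12 139] [183.76258993 191.15107914] (183.764390896921, 191.25435073627844)
disc s [ 577.92968137 -255.6554798 ]
[ 230  182  105  101 3006] [280.11044578 242.89820359] (281.92980228230766, 230.19057445720227)
[295 356  22  21 319] [305.69278997 366.08777429] (305.67160087719293, 366.05866228070175)
sq w [ 571.48057568 -281.78372193] sq d [ 570.51205266 -309.5760193 ]
```

View pics/w9.png

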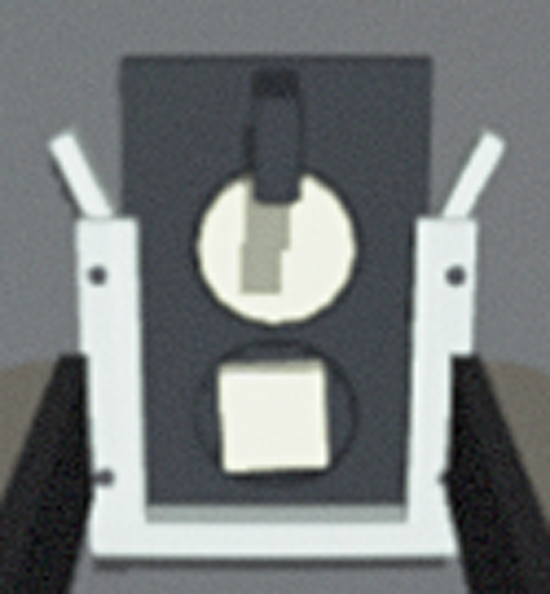

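View pics/s9.png

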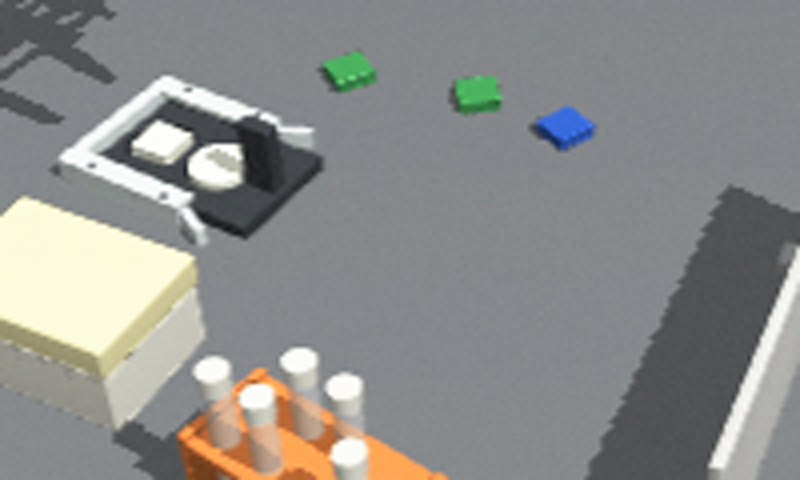

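```bash
python3 - <<'E'
from h import *
import pickle
w=pickle.load(open("w9.pkl","rb"))
A=lambda x,y:((x+.5)/4.4-.5+220,(y+.5)/4.4-.5+155)
for n,p,z in [("stopL",(147,520),18),("stopR",(408,520),18),("trayfrontL",(147,505),10),("backL",(122,58),10),("backR",(431,58),10),("mouthL",(78,219),18),("mouthR",(476,219),18),("mLi",(138,219),18),("mRi",(417,219),18),("disc",(277,246.5),14),("discL",(197,246),14),("discR",(357,246),14),("sq",(273,418),14),("finbackL",(253,70),60),("finbackR",(299,70),60)]:
    print(n,fonz(w,A(*p),z).round(1))
E
```

```text
stopL [ 535.  -337.1]
stopR [ 609.5 -337.6]
trayfrontL [ 534.4 -336.2]
backL [ 531.4 -206.4]
backR [ 613.4 -206.8]
mouthL [ 519.3 -248.4]
mouthR [ 625.5 -248.9]
mLi [ 535.4 -248.5]
mRi [ 609.6 -248.8]
disc [ 572.3 -257.3]
discL [ 550.8 -257.1]
discR [ 593.9 -257.3]
sq [ 571.1 -307.1]
finbackL [ 566.7 -202.6]
finbackR [ 577.2 -202.6]
```

Call:
jog_arm(plan=[[[-11, -36, 0, 50, 100], [-11, -36, 0, 50, 100], [-11, -36, 0, 50, 100], [-11, -36, 0, 50, 100], [-11, -36, 0, 50, 100], [-11, -36, 0, 50, 100], [-11, -36, 0, 50, 100], [-11, -36, 0, 50, 100]]])

```text
clock: 12.2
tcp_pos: [459.8, 136.6, 241.3]
eef_rot: [[0.64, -0.768, 0.001], [-0.768, -0.64, 0.007], [-0.005, -0.005, -1.0]]
force: [0.9, 0.3, 0.6]
width: 0.999
```

Call:
jog_arm(plan=[[[-17.1, -6.5, 0, 31.3, 100], [-17.1, -6.5, 0, 31.3, 100], [-17.1, -6.5, 0, 31.3, 100], [-17.1, -6.5, 0, 31.3, 100], [-17.1, -6.5, 0, 31.3, 100], [-17.1, -6.5, 0, 31.3, 100], [-17.1, -6.5, 0, 31.3, 100]]])

```text
clock: 12.9
tcp_pos: [400.1, 309.1, 241.9]
eef_rot: [[0.149, -0.989, 0.0], [-0.989, -0.149, 0.006], [-0.006, -0.001, -1.0]]
force: [-0.1, 0.1, 0.7]
width: 1.0
```

```bash
python3 - <<'E'
from h import *
import pickle
for k in range(2):manip.get_image("side")
w=manip.get_image("wrist");pickle.dump(w,open("w10.pkl","wb"))
cv2.imwrite("pics/w10.png",w["frame"][:,:,::-1])
o=manip.get_obs();print(o["tcp_pos"],np.degrees(np.arctan2(o["eef_rot"][1,0],o["eef_rot"][0,0])),o["clock"])
E
```

```text
[400.66719012 308.55731056 242.25036201] -81.55598705839351 13.05
```

View pics/w10.png

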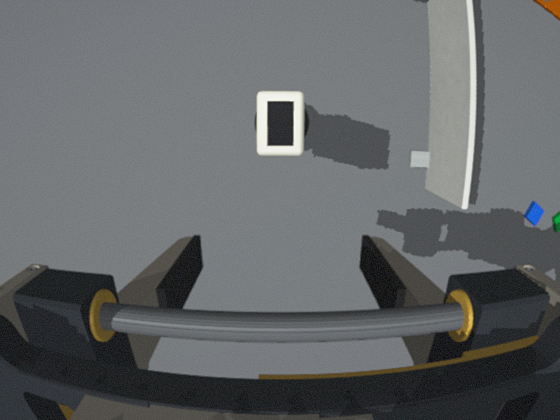

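```bash
python3 - <<'E'
from h import *
import pickle
w=pickle.load(open("w10.pkl","rb"))
crop(w["frame"],245,80,320,165,6,"pics/w10a.png")
m=(w["frame"].min(2)>160).astype(np.uint8);m[:, 330:]=0;m[:80]=0;m[170:]=0
cs,_=cv2.findContours(m,cv2.RETR_EXTERNAL,cv2.CHAIN_APPROX_NONE);c=max(cs,key=cv2.contourArea)
r=cv2.minAreaRect(c);print(r);b=cv2.boxPoints(r);q=[fonz(w,p,146) for p in b]
for x in q:print(x.round(1))
print(np.mean(q,0),[ang(q[i],q[(i+1)%4]) for i in range(4)],[np.linalg.norm(q[i]-q[(i+1)%4]).round(1) for i in range(4)])
E
```

```text
((278.9999694824219, 122.49998474121094), (62.99999237060547, 45.99999237060547), 90.0)
[492.6 341. ]
[497.5 307.7]
[450.9 300.4]
[445.9 334.4]
[471.69862624 320.88392907] [np.float64(-81.64), np.float64(-171.2), np.float64(98.48), np.float64(8.08)] [np.float64(33.7), np.float64(47.1), np.float64(34.3), np.float64(47.2)]
```

View pics/w10a.png

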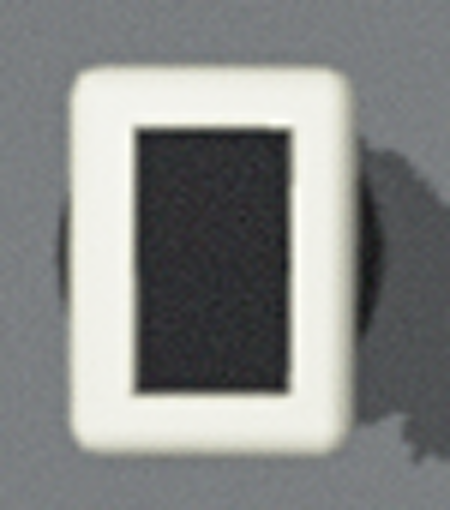

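Call:
jog_arm(plan=[[[-0.1, -3.6, 0, 0, 100], [-0.1, -7.2, 0, 0, 100], [-0.1, -7.2, 0, 0, 100], [-0.1, -7.2, 2, 0, 100], [-0.1, -7.2, 4, 0, 100], [-0.1, -7.2, 6, 0, 100], [-0.1, -7.2, 6, 0, 100], [-0.1, -7.2, 6, 0, 100]]])

```text
clock: 13.85
tcp_pos: [471.6, 320.0, 182.7]
eef_rot: [[0.146, -0.989, 0.0], [-0.989, -0.146, 0.006], [-0.006, -0.001, -1.0]]
force: [0.4, -0.5, 1.4]
width: 0.998
```

```bash
python3 - <<'E'
from h import *
s=manip.get_image("scene");d=manip.get_image("side")
crop(s["frame"],350,120,500,270,4,"pics/s11.png");crop(d["frame"],110,40,260,180,4,"pics/d11.png")
o=manip.get_obs();print(o["tcp_pos"],np.degrees(np.arctan2(o["eef_rot"][1,0],o["eef_rot"][0,0])),o["clock"],o["eef_rot"])
E
```

```text
[472.50258629 320.54693612 183.9772507 ] -81.57239794974592 13.95 [[ 0.14655618 -0.9891978   0.00300049]
 [-0.98917881 -0.14653109  0.00734261]
 [-0.00682363 -0.00404413 -0.99996854]]
```

View pics/s11.png

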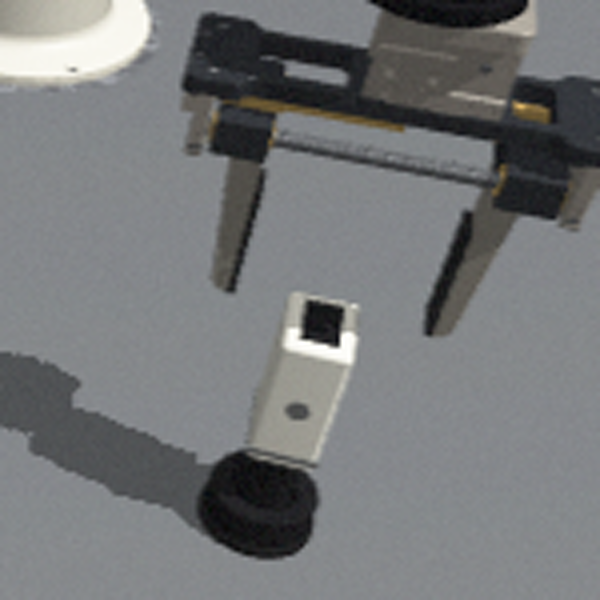

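View pics/d11.png

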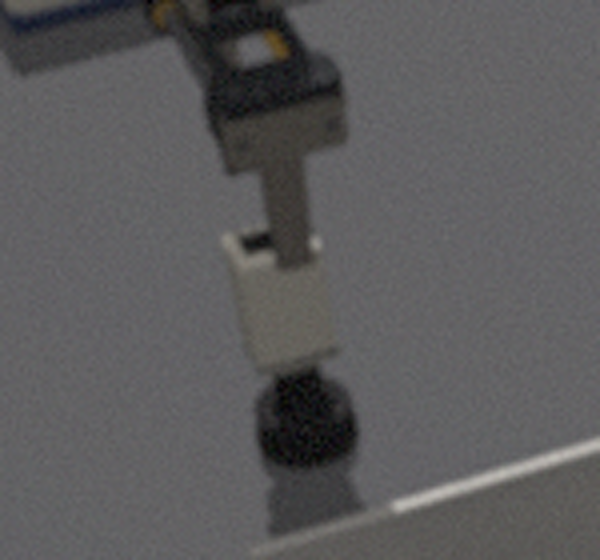

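Call:
jog_arm(plan=[[[0, 0, 2, 0, 100], [0, 0, 4, 0, 100], [0, 0, 5.8, 0, 100], [0, 0, 5.8, 0, 80], [0, 0, 5.8, 0, 60], [0, 0, 5.8, 0, 60], [0, 0, 5.8, 0, 60]]])

```text
clock: 14.65
tcp_pos: [473.6, 321.4, 127.6]
eef_rot: [[0.147, -0.989, 0.005], [-0.989, -0.147, 0.008], [-0.007, -0.007, -1.0]]
force: [0.4, 0.3, 0.9]
width: 0.67
```

Call:
jog_arm(plan=[[[0, 0, 0, 0, 45], [0, 0, 0, 0, 30], [0, 0, 0, 0, 10], [0, 0, 0, 0, 10], [0, 0, 0, 0, 10], [0, 0, 0, 0, 10]]])

```text
clock: 15.25
tcp_pos: [473.8, 321.3, 127.8]
eef_rot: [[0.147, -0.989, 0.006], [-0.989, -0.147, 0.008], [-0.007, -0.007, -1.0]]
force: [-1.0, -1.1, 1.8]
width: 0.39
```

```bash
python3 - <<'E'
from h import *
s=manip.get_image("scene");d=manip.get_image("side")
crop(s["frame"],350,120,500,270,4,"pics/s12.png");crop(d["frame"],110,40,260,180,4,"pics/d12.png")
o=manip.get_obs();print(o["tcp_pos"],np.degrees(np.arctan2(o["eef_rot"][1,0],o["eef_rot"][0,0])),o["clock"],o["eef_rot"],o["width"],o["force"],o["joints"])
E
```

```text
[473.78105016 321.2964736  127.82954353] -81.56840802008496 15.35 [[ 0.14662459 -0.98917471  0.00588402]
 [-0.98916541 -0.14657424  0.00823256]
 [-0.007281   -0.00702737 -0.9999488 ]] 0.39436000115548653 [ 0.23329869 -1.21368255  2.80650804] [0.38197982 0.25164231 1.71386527 0.00592081 1.16756246 1.8033426 ]
```

View pics/s12.png

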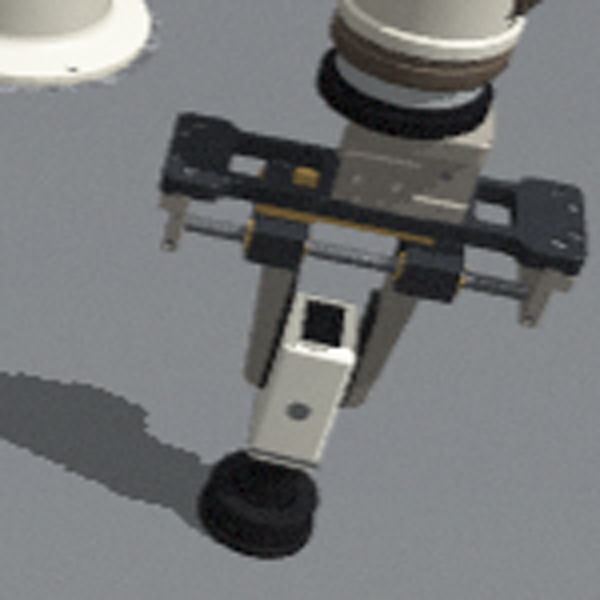

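View pics/d12.png

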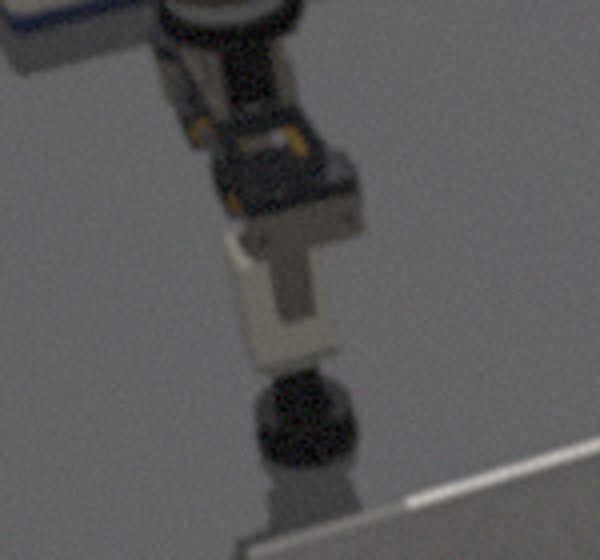

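Call:
jog_arm(plan=[[[0, 0, -1, 0, 10], [0, 0, -3, 0, 10], [0, 0, -5, 0, 10], [0, 0, -8, 0, 10], [0, 0, -11, 0, 10], [0, 0, -14, 0, 10], [0, 0, -15, 0, 10], [0, 0, -15, 0, 10]]])

```text
clock: 16.15
tcp_pos: [473.4, 320.4, 279.1]
eef_rot: [[0.147, -0.989, 0.008], [-0.989, -0.147, 0.009], [-0.008, -0.01, -1.0]]
force: [-0.6, -0.3, -3.1]
width: 0.389
```

```bash
python3 - <<'E'
from h import *
s=manip.get_image("scene");d=manip.get_image("side")
crop(s["frame"],300,50,500,290,2.5,"pics/s13.png");crop(d["frame"],60,0,300,220,3,"pics/d13.png")
o=manip.get_obs();print(o["tcp_pos"],np.degrees(np.arctan2(o["eef_rot"][1,0],o["eef_rot"][0,0])),o["clock"],o["eef_rot"],o["width"],o["force"],o["joints"])
E
```

```text
[472.11605291 319.77954519 275.94598009] -81.57022056647416 16.25 [[ 0.14659387 -0.98919193  0.00309369]
 [-0.98917395 -0.14656853  0.00725051]
 [-0.00671871 -0.00412308 -0.99996893]] 0.3888742397817985 [-0.56088155  0.60508081 -3.27642763] [0.38049363 0.11656832 1.56550249 0.00562139 1.45395844 1.80353663]
```

View pics/s13.png

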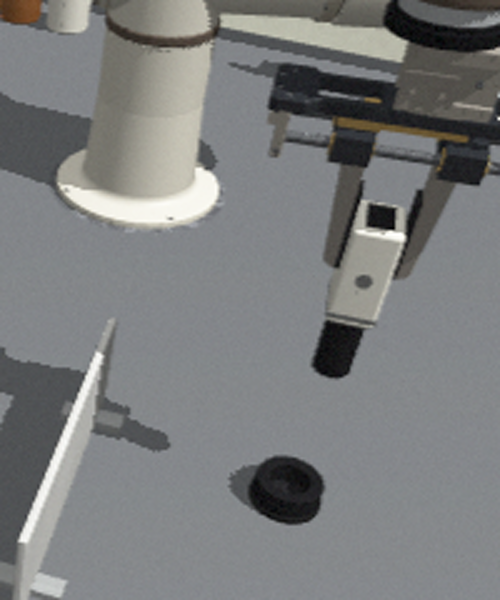

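View pics/d13.png

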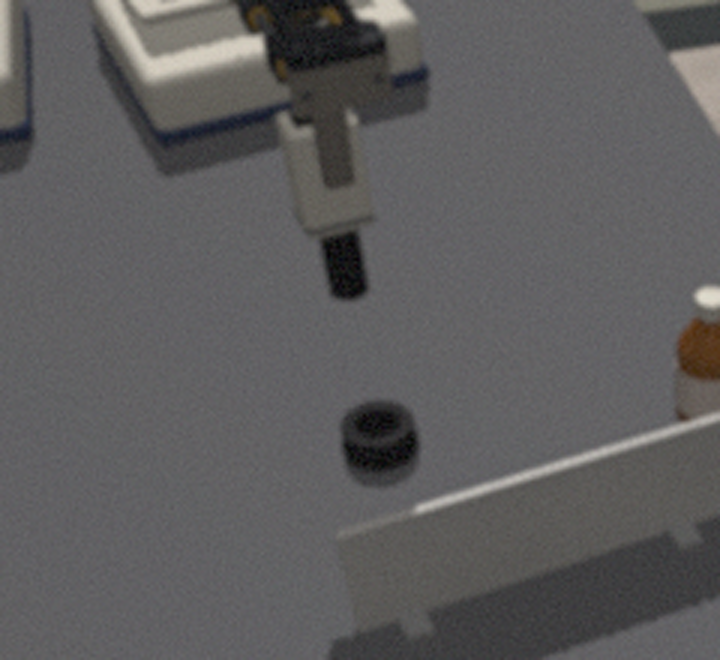

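Call:
jog_arm(plan=[[[2.5, -0.1, 0, -3, 10], [6.5, -0.2, 0, -9, 10], [10.5, -0.3, 0, -16, 10], [14.5, -0.4, 0, -22, 10], [18.5, -0.6, 0, -28, 10], [22.5, -0.7, 0, -34, 10], [26.5, -0.8, 0, -39, 10], [28.4, -0.8, 0, -41, 10]]])

```text
clock: 17.05
tcp_pos: [520.8, 37.2, 271.4]
eef_rot: [[0.759, -0.651, -0.001], [-0.65, -0.759, 0.007], [-0.005, -0.005, -1.0]]
force: [-0.6, 0.3, -2.2]
width: 0.39
```

Call:
jog_arm(plan=[[[2.8, 2.3, 0, -5, 10], [6.0, 5.0, 0, -11, 10], [9.2, 7.6, 0, -17, 10], [12.4, 10.2, 0, -23, 10], [15.6, 12.9, 0, -29, 10], [18.8, 15.5, 0, -35, 10], [22.0, 18.2, 0, -40.3, 10], [23.1, 19.1, 0, -40.3, 10]]])

```text
clock: 17.85
tcp_pos: [570.8, -261.3, 266.0]
eef_rot: [[1.0, -0.007, -0.005], [-0.007, -1.0, 0.008], [-0.005, -0.008, -1.0]]
force: [0.8, -0.2, -2.9]
width: 0.39
```

Call:
jog_arm(plan=[[[0, 0, 2, 0, 10], [0, 0, 5, 0, 10], [0, 0, 7, 0, 10], [0, 0, 7, 0, 10], [0, 0, 7, 0, 10]]])

```text
clock: 18.35
tcp_pos: [570.0, -259.8, 195.0]
eef_rot: [[1.0, -0.007, -0.007], [-0.007, -1.0, 0.01], [-0.007, -0.01, -1.0]]
force: [0.4, -0.0, -1.9]
width: 0.39
```

```bash
python3 - <<'E'
from h import *
import pickle
for k in range(2):manip.get_image("side")
s=manip.get_image("scene");d=manip.get_image("side");w=manip.get_image("wrist")
pickle.dump((s,d,w),open("p14.pkl","wb"))
crop(s["frame"],100,60,300,260,3,"pics/s14.png");crop(d["frame"],190,180,390,380,3,"pics/d14.png")
cv2.imwrite("pics/w14.png",w["frame"][:,:,::-1])
o=manip.get_obs();print(o["tcp_pos"],np.degrees(np.arctan2(o["eef_rot"][1,0],o["eef_rot"][0,0])),o["clock"],o["eef_rot"],o["width"],o["force"],o["joints"])
E
```

```text
[ 571.11883984 -261.05039128  197.48628106] -0.3962226035377005 18.6 [[ 0.99997132 -0.00693697 -0.00304085]
 [-0.0069153  -0.99995103  0.00707999]
 [-0.00308982 -0.00705875 -0.99997031]] 0.3853265804944172 [-0.1168042   0.06037511 -3.47659279] [-0.62278528  0.32706651  1.47553781  0.00408008  1.34558996 -0.61678323]
```

View pics/s14.png

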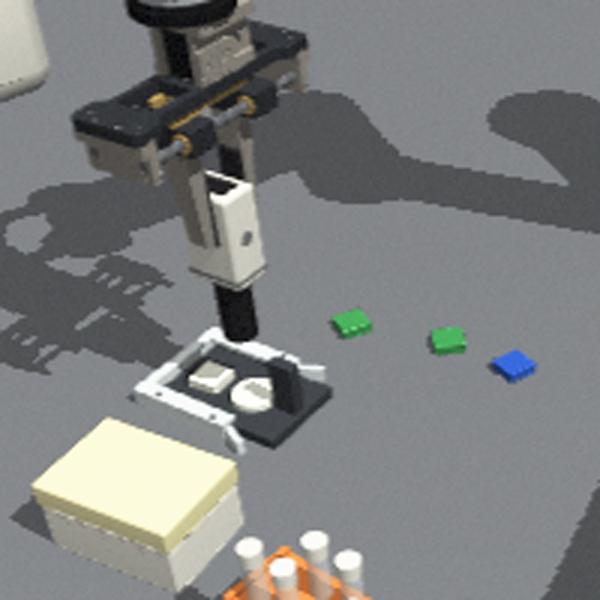

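View pics/d14.png

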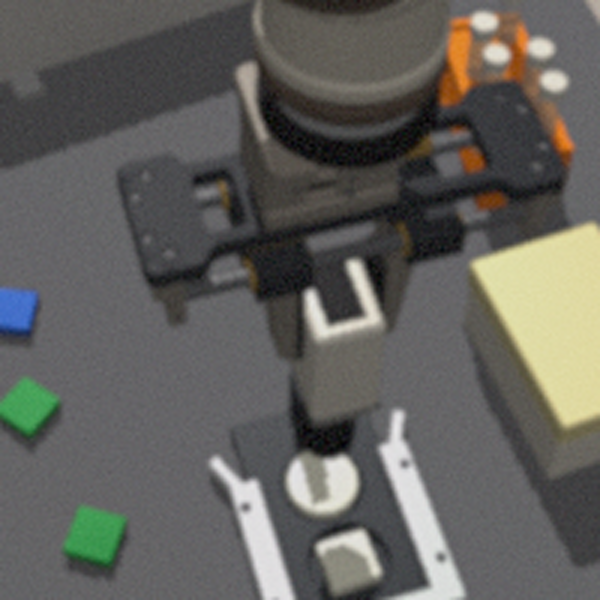

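View pics/w14.png

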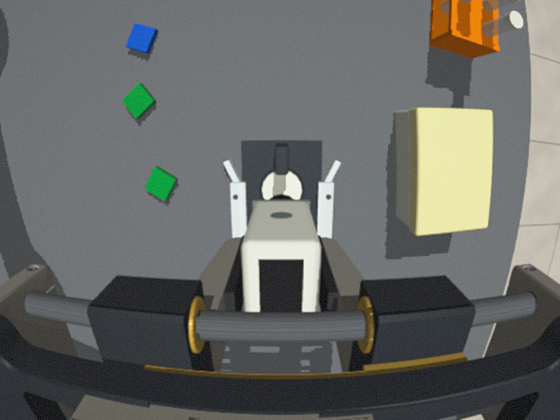

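```bash
python3 - <<'E'
from h import *
import pickle
s,d,w=pickle.load(open("p14.pkl","rb"))
crop(s["frame"],155,140,205,210,8,"pics/s15.png");crop(d["frame"],270,290,330,360,8,"pics/d15.png")
E
```

```text
(no output)
```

View pics/s15.png

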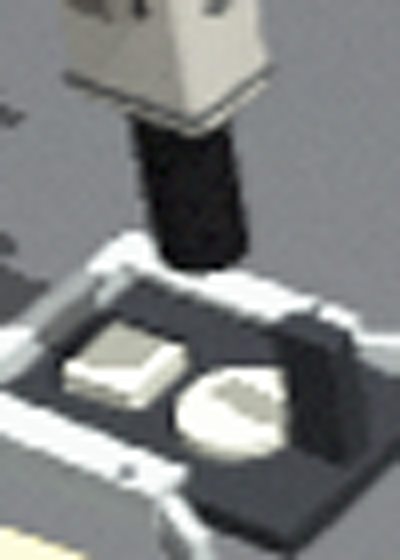

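View pics/d15.png

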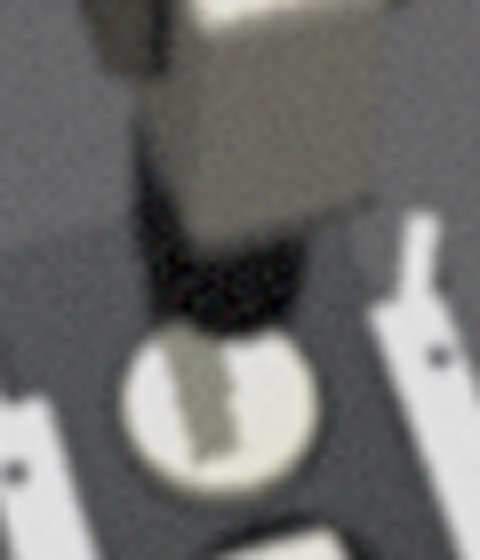

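```bash
python3 - <<'E'
from h import *
import pickle
s,d,w=pickle.load(open("p14.pkl","rb"))
S=lambda x,y:((x+.5)/8-.5+155,(y+.5)/8-.5+140)
D=lambda x,y:((x+.5)/8-.5+270,(y+.5)/8-.5+290)
us,ud=S(204,240),D(228,277)
print(onz(s,us,75.5),onz(d,ud,75.5),tri(s,us,d,ud))
print("disc d",onz(d,D(221,409),14),"disc s",onz(s,S(234,412),14))
print("tcp pred proj",proj(s,(571,-260,75.5)),us,proj(d,(571,-260,75.5)),ud)
E
```

```text
[ 569.28568567 -263.44871946] [ 570.68572801 -262.33868055] [ 570.36797912 -262.65168916   76.38450148]
disc d [ 571.22892231 -261.19159333] disc s [ 577.23574438 -256.04686752]
tcp pred proj [180.71102147 170.30740265] (180.0625, 169.5625) [297.80308727 322.92557996] (298.0625, 324.1875)
```

Call:
jog_arm(plan=[[[0.2, -0.2, 0, 0, 10], [0.2, -0.2, 1, 0, 10], [0.2, -0.2, 2, 0, 10], [0.2, -0.2, 3, 0, 10], [0.2, -0.2, 3.7, 0, 10], [0.2, -0.2, 3.7, 0, 10]]])

```text
clock: 19.2
tcp_pos: [572.0, -258.1, 158.3]
eef_rot: [[1.0, -0.007, -0.006], [-0.007, -1.0, 0.009], [-0.006, -0.009, -1.0]]
force: [-0.8, -0.4, -3.3]
width: 0.389
```

```bash
python3 - <<'E'
from h import *
import pickle
for k in range(4):manip.get_image("side")
s=manip.get_image("scene");d=manip.get_image("side");w=manip.get_image("wrist")
pickle.dump((s,d,w),open("p16.pkl","wb"))
crop(s["frame"],155,140,215,215,8,"pics/s16.png");crop(d["frame"],265,290,335,365,8,"pics/d16.png")
crop(w["frame"],220,130,340,270,4,"pics/w16.png")
o=manip.get_obs();print(o["tcp_pos"],np.degrees(np.arctan2(o["eef_rot"][1,0],o["eef_rot"][0,0])),o["clock"],o["eef_rot"],o["width"],o["force"])
E
```

```text
[ 573.34662352 -258.99374449  161.10072277] -0.39469032449526964 19.55 [[ 0.99997391 -0.00690245 -0.0021275 ]
 [-0.00688857 -0.99995541  0.00645982]
 [-0.00217199 -0.006445   -0.99997687]] 0.38678589000399144 [-0.3811486   0.11346187 -2.7812894 ]
```

View pics/s16.png

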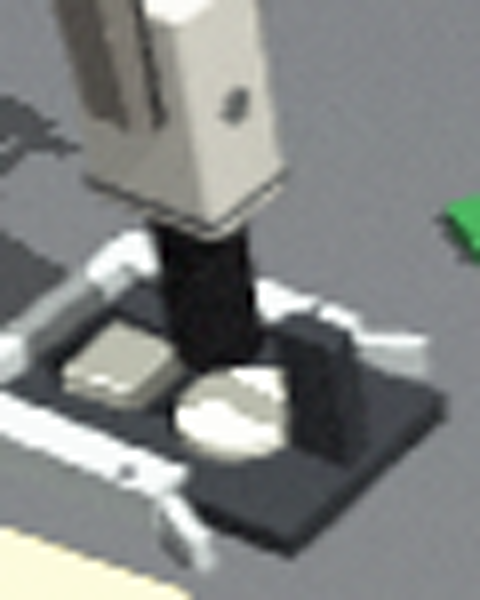

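View pics/d16.png

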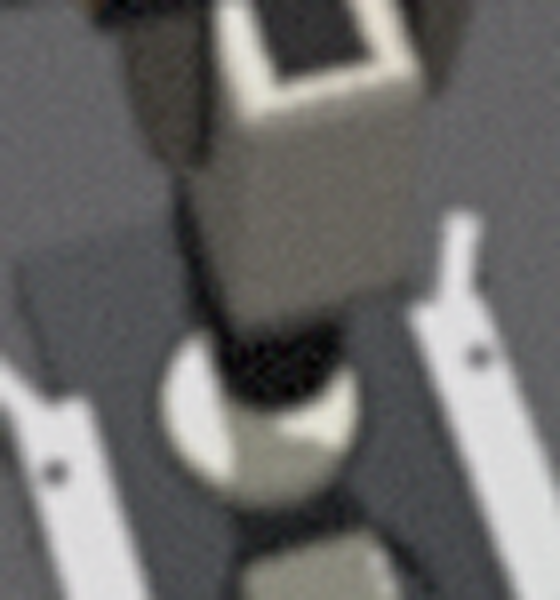

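View pics/w16.png

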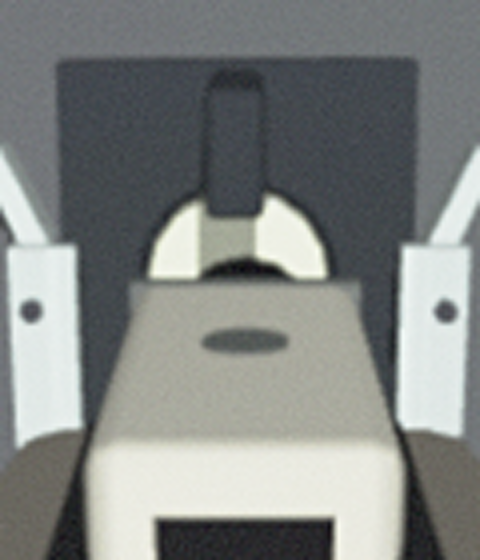

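```bash
python3 - <<'E'
from h import *
import pickle
s,d,w=pickle.load(open("p16.pkl","rb"))
S=lambda x,y:((x+.5)/8-.5+155,(y+.5)/8-.5+140)
D=lambda x,y:((x+.5)/8-.5+265,(y+.5)/8-.5+290)
W=lambda x,y:((x+.5)/4-.5+220,(y+.5)/4-.5+130)
us,ud=S(217,338),D(270,355); zf=161-121.8
print("foot",onz(s,us,zf),onz(d,ud,zf),tri(s,us,d,ud))
print("disc d",onz(d,D(260,410),14),"disc s",onz(s,S(241,413),14))
# project model circle outlines for pixel comparison
for c in [(572,-258),(574,-258),(572,-261)]:
  for im,f in((s,S),(d,D)):
    P=np.array([proj(im,(c[0]+15*np.cos(t),c[1]+15*np.sin(t),zf)) for t in np.linspace(0,6.28,73)]);o=np.array([155,140]) if im is s else np.array([265,290])
    P=(P-o+.5)*8-.5; print("nose",c,P.min(0).round(),P.max(0).round())
    P=np.array([proj(im,(c[0]+21*np.cos(t),c[1]+21*np.sin(t),14)) for t in np.linspace(0,6.28,73)])
    P=(P-o+.5)*8-.5; print("disc",c,P.min(0).round(),P.max(0).round())
for n,p,z in [("noseC",(246,260),zf),("discL",(148,270),14),("discR",(328,270),14),("nose front",(246,259),zf)]:print(n,fonz(w,W(*p),z))
E
```

```text
foot [ 572.74341103 -262.07588526] [ 572.41280947 -261.66213208] [ 572.58687581 -261.87839174   39.28160703]
disc d [ 570.94464457 -261.35455764] disc s [ 576.52248741 -253.73244777]
nose (572, -258) [181. 312.] [275. 369.]
disc (572, -258) [174. 362.] [304. 442.]
nose (572, -258) [193. 278.] [333. 405.]
disc (572, -258) [165. 309.] [355. 484.]
nose (574, -258) [177. 316.] [272. 373.]
disc (574, -258) [170. 365.] [300. 446.]
nose (574, -258) [202. 276.] [341. 402.]
disc (574, -258) [173. 307.] [364. 482.]
nose (572, -261) [174. 310.] [268. 366.]
disc (572, -261) [167. 359.] [297. 439.]
nose (572, -261) [197. 290.] [337. 417.]
disc (572, -261) [169. 321.] [360. 497.]
noseC [ 574.12970845 -247.68628743]
discL [ 551.32271382 -255.55182519]
discR [ 593.07034546 -255.82971598]
nose front [ 574.1311632  -247.46974813]
```

```bash
python3 - <<'E'
from h import *
import pickle
s,d,w=pickle.load(open("p16.pkl","rb"))
def st(im,b,k,fn):
    x0,y0,x1,y1=b; c=im[y0:y1,x0:x1,::-1].astype(float)
    c=np.clip((c/255)**0.5*330-40,0,255).astype(np.uint8)
    cv2.imwrite(fn,cv2.resize(c,None,fx=k,fy=k,interpolation=cv2.INTER_CUBIC))
st(s["frame"],(165,160,205,205),14,"pics/s17.png")
st(d["frame"],(275,310,325,360),12,"pics/d17.png")
E
```

```text
(no output)
```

View pics/s17.png

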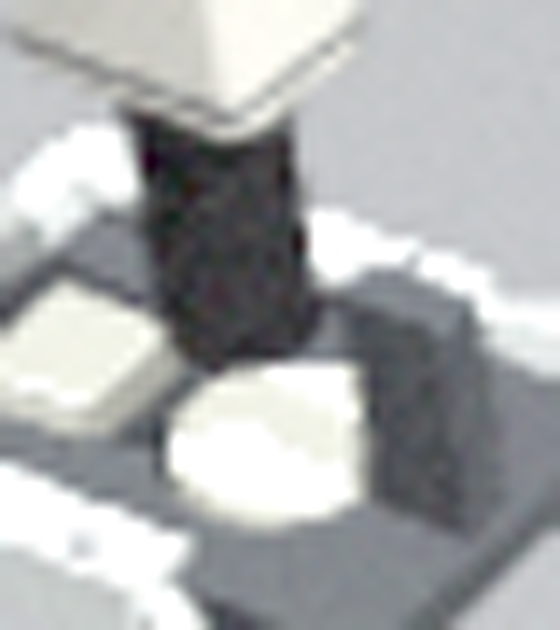

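View pics/d17.png

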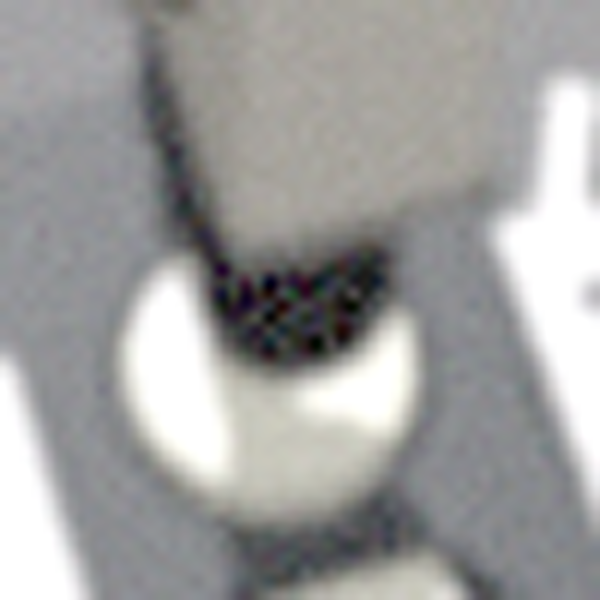

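```bash
python3 - <<'E'
from h import *
import pickle
from scipy.optimize import least_squares
s,d,w=pickle.load(open("p16.pkl","rb"))
t=np.linspace(0,2*np.pi,181)
def ext(im,c,r,zs):
    P=np.array([proj(im,(c[0]+r*np.cos(a),c[1]+r*np.sin(a),z)) for a in t for z in zs]);return P[:,0].min(),P[:,0].max(),P[:,1].min(),P[:,1].max()
zf=161-121.8
def sol(im,r,zs,obs):
    f=lambda c:[ext(im,c,r,zs)[i]-v+0.0 for i,v in obs.items()]
    R=least_squares(f,(572,-259),diff_step=1e-4);return R.x.round(1),np.round(R.fun,2)
o=-.5  # crop->px centre
print("nose s",sol(s,15,[zf],{0:176.8+o,1:187.7+o,3:185.7+o}))
print("disc s",sol(s,21,[10,14],{0:177.0+o,2:185.9+o,3:197.5+o}))
print("nose d",sol(d,15,[zf],{0:292.1+o,1:307.5+o,3:340.4+o}))
print("disc d",sol(d,21,[10,14],{0:285+o,1:310+o,3:353.75+o}))
E
```

```text
nose s (array([ 571.9, -262.5]), array([-0.43,  0.43, -0.01]))
disc s (array([ 574.4, -255.5]), array([-0.  ,  0.17, -0.16]))
nose d (array([ 575.3, -258.4]), array([-1.01,  1.01, -0.03]))
disc d (array([ 570.7, -261.7]), array([ 0.53, -0.53,  0.02]))
```

Call:
jog_arm(plan=[[[-0.1, -0.15, 0, 0, 10], [-0.2, -0.3, 0, 0, 10], [-0.2, -0.3, 0.5, 0, 10], [-0.2, -0.3, 1.0, 0, 10], [-0.2, -0.3, 1.0, 0, 10], [-0.2, -0.3, 1.0, 0, 10], [-0.2, -0.3, 1.0, 0, 10]]])

```text
clock: 20.25
tcp_pos: [571.4, -256.0, 151.2]
eef_rot: [[1.0, -0.007, -0.002], [-0.007, -1.0, 0.006], [-0.002, -0.006, -1.0]]
force: [-0.0, -1.0, -2.2]
width: 0.389
```

```bash
cat > look.py <<'E'
from h import *
import pickle,sys
n=sys.argv[1]
for k in range(4):manip.get_image("side")
s=manip.get_image("scene");d=manip.get_image("side");w=manip.get_image("wrist")
pickle.dump((s,d,w),open(f"p{n}.pkl","wb"))
def st(im,b,k):
    x0,y0,x1,y1=b; c=im[y0:y1,x0:x1,::-1].astype(float)
    c=np.clip((c/255)**0.5*330-40,0,255).astype(np.uint8)
    return cv2.resize(c,None,fx=k,fy=k,interpolation=cv2.INTER_CUBIC)
cv2.imwrite(f"pics/s{n}.png",st(s["frame"],(165,160,205,205),14))
cv2.imwrite(f"pics/d{n}.png",st(d["frame"],(275,310,325,360),12))
cv2.imwrite(f"pics/w{n}.png",st(w["frame"],(245,135,315,210),8))
o=manip.get_obs();print(o["tcp_pos"],np.degrees(np.arctan2(o["eef_rot"][1,0],o["eef_rot"][0,0])),o["clock"],o["eef_rot"][:,2],o["width"],o["force"],np.abs(o["dq"]).max())
E
python3 look.py 18
```

```text
[ 571.37891272 -255.96106851  151.23665673] -0.3947884251505875 20.6 [-0.00196229  0.00636101 -0.99997784] 0.39354464853226745 [ 0.01560182 -0.43118672 -2.23266543] 0.001305726434789804
```

View pics/s18.png

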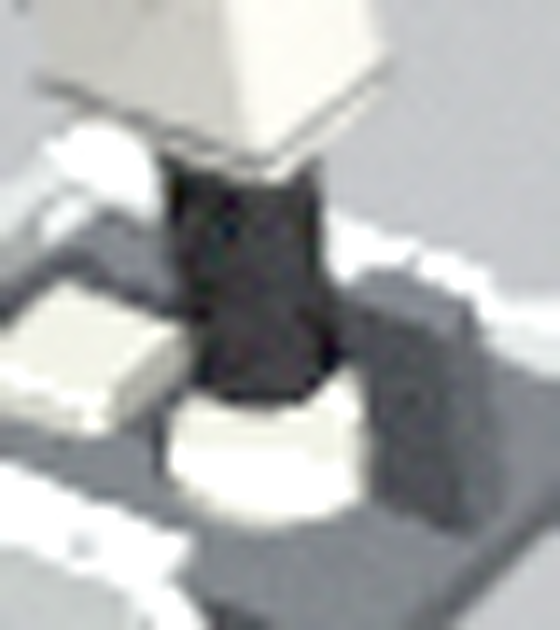

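View pics/d18.png

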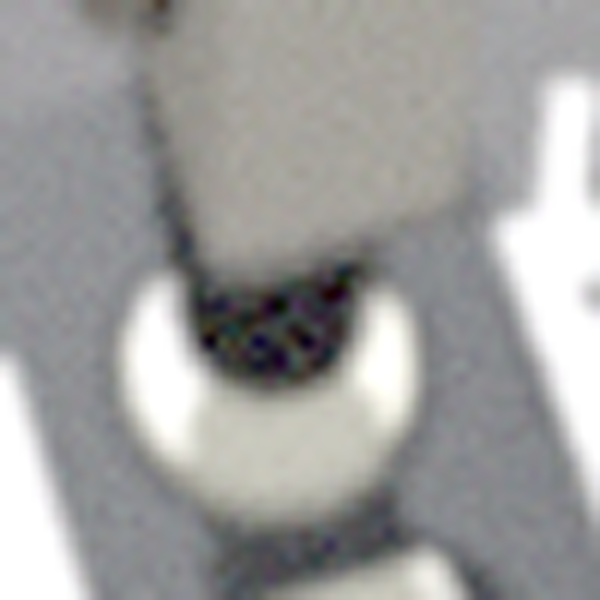

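View pics/w18.png

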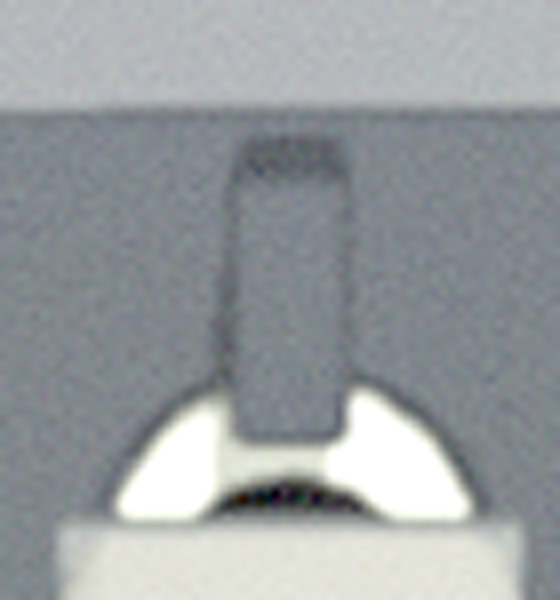

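```bash
python3 - <<'E'
from h import *
import pickle
from scipy.optimize import least_squares
s,d,w=pickle.load(open("p18.pkl","rb"))
t=np.linspace(0,2*np.pi,181)
def ext(im,c,r,zs):
    P=np.array([proj(im,(c[0]+r*np.cos(a),c[1]+r*np.sin(a),z)) for a in t for z in zs]);return P[:,0].min(),P[:,0].max(),P[:,1].min(),P[:,1].max()
def solr(im,zs,obs):
    f=lambda c:[ext(im,c,c[2],zs)[i]-v for i,v in obs.items()]
    R=least_squares(f,(572,-259,13),diff_step=1e-3);return R.x.round(1),np.round(R.fun,2)
def sol(im,r,zs,obs):
    f=lambda c:[ext(im,c,r,zs)[i]-v for i,v in obs.items()]
    R=least_squares(f,(572,-259),diff_step=1e-4);return R.x.round(1),np.round(R.fun,2)
S=lambda v,a:v/14-.5+(165,160)[a]
D=lambda v,a:v/12-.5+(275,310)[a]
W=lambda x,y:(x/8-.5+245,y/8-.5+135)
for zf in(27,29.4,32):
  print(zf,"nose s",solr(s,[zf],{0:S(195,0),1:S(340,0),3:S(408,1)}),"nose d",solr(d,[zf],{0:D(188,0),1:D(358,0),3:D(390,1)}),"w",fonz(w,W(297,480),zf))
print("disc s",sol(s,21,[10,14],{0:S(168,0),2:S(362,1),3:S(525,1)}),"disc d",sol(d,21,[10,14],{0:D(120,0),1:D(420,0),3:D(527,1)}))
for p in [(115,515),(475,515),(235,390),(350,385)]:print("disc w edge",fonz(w,W(*p),14))
E
```

```text
27 nose s (array([ 570.9, -259.4,   13.3]), array([-0., -0.,  0.])) nose d (array([ 572. , -257.9,   12.3]), array([0., 0., 0.])) w [ 572.57401637 -245.02950221]
29.4 nose s (array([ 573.1, -257.2,   13.3]), array([-0., -0.,  0.])) nose d (array([ 571.6, -259.1,   12.3]), array([0., 0., 0.])) w [ 572.57530458 -244.49161655]
32 nose s (array([ 575.6, -254.8,   13.2]), array([-0., -0.,  0.])) nose d (array([ 571.1, -260.4,   12.3]), array([-0., -0.,  0.])) w [ 572.57670014 -243.90890709]
disc s (array([ 574.4, -255.6]), array([-0.  ,  0.19, -0.18])) disc d (array([ 570.6, -262. ]), array([ 0.53, -0.53,  0.02]))
disc w edge [ 552.12404042 -251.81713629]
disc w edge [ 592.51147639 -252.08140132]
disc w edge [ 565.76241875 -237.66996589]
disc w edge [ 578.50636413 -237.19023216]
```

Call:
jog_arm(plan=[[[0, 0, 0.2, 0, 10], [0, 0, 0.5, 0, 10], [0, 0, 0.5, 0, 10], [0, 0, 0.5, 0, 10], [0, 0, 0.5, 0, 10], [0, 0, 0.5, 0, 10], [0, 0, 0.5, 0, 10], [0, 0, 0.5, 0, 10]]])

```text
clock: 21.4
tcp_pos: [571.4, -256.0, 146.3]
eef_rot: [[1.0, -0.007, -0.002], [-0.007, -1.0, 0.006], [-0.002, -0.006, -1.0]]
force: [-0.1, 0.6, -3.6]
width: 0.393
```

```bash
python3 look.py 19; python3 - <<'E'
from h import *
import pickle
s,d,w=pickle.load(open("p19.pkl","rb"));cv2.imwrite("pics/full19s.png",s["frame"][:,:,::-1])
crop(d["frame"],230,180,370,400,2.7,"pics/full19d.png")
E
```

```text
[ 571.36484145 -255.93355223  146.2302454 ] -0.39707950572620904 21.75 [-0.00198872  0.00634455 -0.9999779 ] 0.3894431662146102 [ 0.41892369  0.07789307 -2.27719505] 0.0008562061737936695
```

View pics/s19.png

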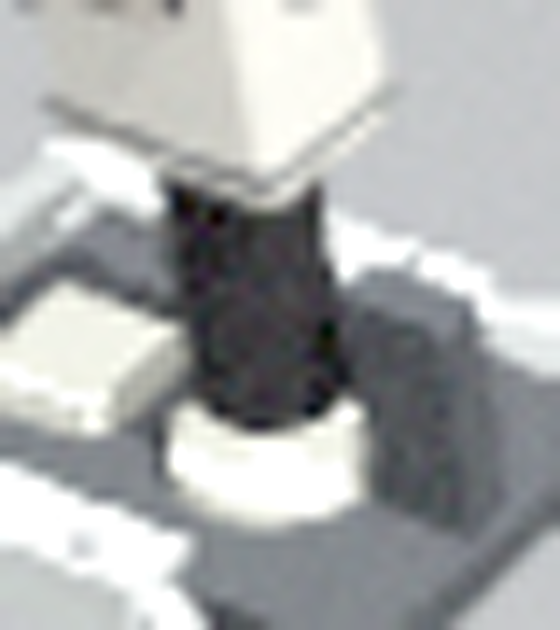

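View pics/d19.png

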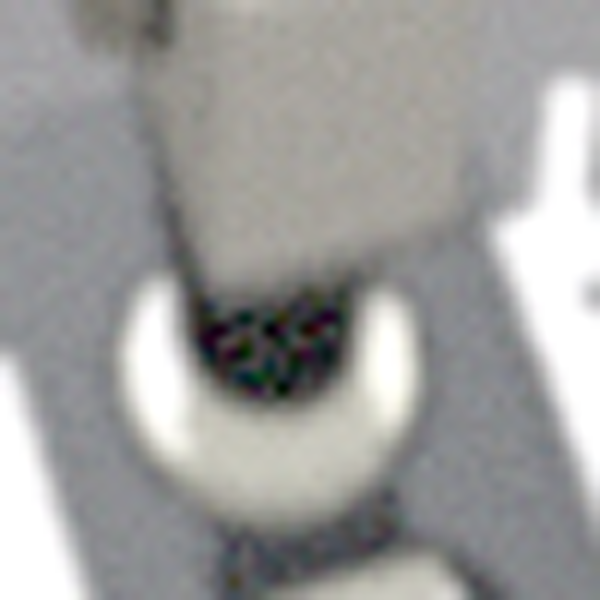

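View pics/full19s.png

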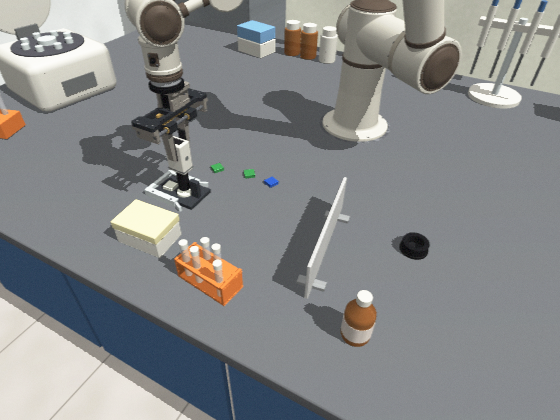

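View pics/w19.png

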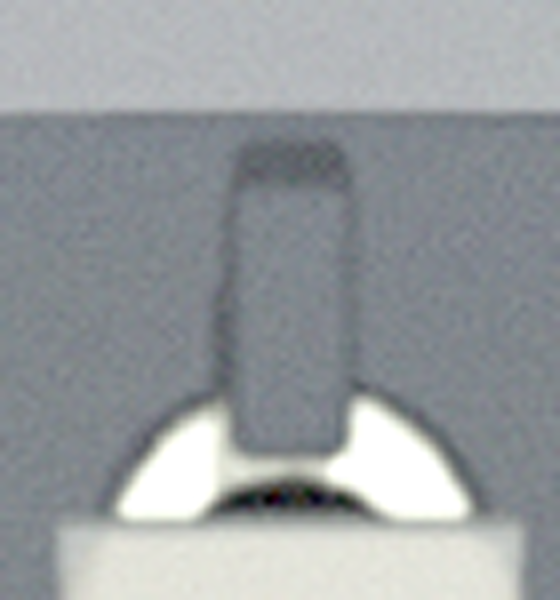

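```bash
python3 -c "
from station import manip
print(manip.hand_in());o=manip.get_obs();print(o['tcp_pos'],o['width'],o['clock'])"
```

```text
the job is handed in; nothing more can be done
None
the job is handed in; nothing more can be done
```

I slid the tray home and lifted the head out of its cradle. I then carried it over the guard panel and handed the job in at about 21.8 s with the head held still over the round tile. The hand-in gives no verdict, so what follows is from my last measurements.

**Tray:** It stopped firmly against the back stop, with the push force rising to about 14 N while it hardly moved. After release, the wrist camera put its rear edge about 130 mm from the stop. Both tiles were still lying in their pockets.

**Crossing the guard:** The foot was about 150 mm above the bench, against the 100 mm top edge.

**Final hover:** The tool readings imply the foot was about 10 mm above the tile, and the camera views suggested nearer 13 mm. Both are within the 3 to 20 mm allowed. The gripper was tilted less than 0.01 rad and turned about 0.1° from the tray's line. It was gripping at 36 mm, and the joints were almost still.

**Centring:** The wrist view put the foot within about 1 mm of the tile's centre. The scene and side cameras disagreed, at about (-1, -2) mm and (+1, +3) mm. They also placed the tile several mm apart from each other, so I trusted the foot-to-tile offset within each picture. All are inside the 8 mm limit.

**Bystanders:** The bottle, tip box and tube rack look unmoved in the last scene picture; I did not measure them again.

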